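# Fill the vacuum biscuit jar and pump it down

## Task

Put the shortbread fingers away crisp: tip the jar's lid up at one edge to break its seal, lift it off and lay it, handle up, on the cork mat, then feed all the shortbread fingers from the board, however many there are, through the narrow neck into the jar. Put the lid back, seated flat and centred on the neck, then press the pump lever all the way down to its stop and let it spring fully back up. Do not shove the other things on the worktop about.

Things in the scene. Friction and masses are not known exactly. Their poses are not given: they have to be found in the camera images.
- station: Vacuum jar station, fixed: white base plate 160 (x) x 200 (y) x 12 mm; origin under its centre, z up. On it, fixed, a clear glass jar centred 50 mm to its +y (104 mm across up to 117 mm above the worktop, then a shoulder to the neck) and, 65 mm to -y and 45 mm to +x, the pump post (42 mm across, up to 132 mm high) that carries the lever.
- jar_mouth (a point): Centre of the jar's open mouth, level with its rim, 167 mm above the worktop; z up along the jar's axis. The neck is straight, 23 mm high, 60 mm across outside and 52 mm inside.
- jar_floor (a point): Centre of the jar's inner floor, 149 mm below the mouth.
- jar_lid: Shallow round steel lid, 80 mm across; skirt 8 mm deep, 68 mm inside (4 mm play round the neck); top face 14 mm above the origin. On it a black bar handle 44 mm long (lid's x), 12 mm thick (y), from 14 to 39 mm above the origin. Origin: centre of the skirt's lower edge, z up. Seated, the origin is 8 mm below jar_mouth. Loose, about 90 g; starts on the jar.
- mat: Round cork mat, 130 mm across, 4 mm thick, fixed flat on the worktop; origin at the centre of its underside. The lid lies here, handle up, while the jar is open.
- board: Thin wooden board 200 mm (x) by 150 mm (y), 5 mm thick, fixed flat on the worktop; origin at the centre of its underside. The shortbread fingers start on it. Mind the wrist over it: wall cabinets hang above z = 0.47, their doors at x = 0.58, and at the left (y above 0.27) a microwave front at x = 0.52 above z = 0.52.
- lever_pad (a point): Middle of the upper face of the black pad (44 x 34 mm, 12 mm thick) at the end of the pump lever; it lies 105 mm from lever_pivot. The lever reaches from the post towards the station's -x, pointing up at 34 degrees at rest.
- lever_pivot (a point): The lever's hinge on the pump post, 120 mm above the worktop; hinge axis along the station's y.
- pump_lever (a joint): Angle of the pump lever (rad): 0 at rest (up), grows as the pad is pressed down, stop at 0.95 (then 20 degrees below level). Sprung: about 2 N at the pad to start it and 6 N at the stop; returns to 0 by itself when let go.
- finger0: A shortbread finger (biscuit bar) 72 mm long (its x), 22 mm wide (y), 16 mm high, 35 g, loose, lying flat on the board; origin at the centre of its underside. May be absent.
- finger1: A shortbread finger (biscuit bar) 72 mm long (its x), 22 mm wide (y), 16 mm high, 35 g, loose, lying flat on the board; origin at the centre of its underside. May be absent.
- finger2: A shortbread finger (biscuit bar) 72 mm long (its x), 22 mm wide (y), 16 mm high, 35 g, loose, lying flat on the board; origin at the centre of its underside. May be absent.
- finger3: A shortbread finger (biscuit bar) 72 mm long (its x), 22 mm wide (y), 16 mm high, 35 g, loose, lying flat on the board; origin at the centre of its underside. May be absent.
- timer: Round white kitchen timer, 66 mm across, 60 mm high; origin at the centre of its foot. To be left alone.
- pepper: Shaker, 44 mm across, 90 mm high; origin at the centre of its foot. To be left alone.
- teaspoon: Steel teaspoon lying flat at the back, 139 x 30 x 10 mm; origin under its middle, x along it. To be left alone.
- grinder: Glass and steel grinder, 54 mm across, 136 mm high; origin at the centre of its foot. To be left alone.

How it is judged:
On the way, in this order (a step that is already met when the one before it is completed fails the run):
1. the lid is tipped up at one edge while still over the neck (angle between jar_lid's own z axis and vertical above 0.1 rad and distance between jar_lid and jar_mouth below 0.035 m), for 0.1 s.
2. the lid lies handle up on the cork mat (horizontal distance between jar_lid and mat below 0.05 m and height (world z) of jar_lid below 0.012 m and angle between jar_lid's own z axis and vertical below 0.15 rad), for 0.2 s.
3. all the shortbread fingers are inside the jar (z of each of finger0, finger1, finger2, finger3 in the frame of jar_mouth below -0.04 m and horizontal distance between each of finger0, finger1, finger2, finger3 and jar_mouth below 0.052 m and z of each of finger0, finger1, finger2, finger3 in the frame of jar_floor above -0.004 m), for 0.2 s.
4. the lid sits flat and centred on the neck (horizontal distance between jar_lid and jar_mouth below 0.006 m and angle between jar_lid's own z axis and vertical below 0.06 rad and z of jar_lid in the frame of jar_mouth between -0.011 and -0.005 m), for 0.2 s.
5. the lever is pressed to its stop (value of joint pump_lever above 0.88 rad), for 0.1 s.
At the end, for the whole second after the job is handed in: All the shortbread fingers present lie inside the jar (centres at least 40 mm below the rim), the lid sits on the neck centred within 6 mm, flat within 0.06 rad and down on the rim (within 3 mm), at rest, and the lever is back up (within 0.08 rad) (all of step 3 and all of step 4 and value of joint pump_lever below 0.08 rad and linear speed of jar_lid below 0.02 m/s); the robot touches nothing.
It fails at once if the kitchen timer is shoved or knocked over (distance of timer from where it was at the start of the episode above 0.03 m).
It fails at once if the shaker is shoved or knocked over (distance of pepper from where it was at the start of the episode above 0.03 m).
It fails at once if the teaspoon is shoved or knocked over (distance of teaspoon from where it was at the start of the episode above 0.03 m).
It fails at once if the salt grinder is shoved or knocked over (distance of grinder from where it was at the start of the episode above 0.03 m).
Of finger0, finger1, finger2, finger3 only 2 to 4 are there at a start; the rules pass over those that are not, and their reading is None.
At some moment in a run one of finger0, finger1, finger2, finger3 may be knocked a few centimetres aside while the robot is not near it.
It also fails if it takes over 210 s, if anything falls off the work surface, if the arm or the gripper's body presses on something with over 40 N, if the wrist force passes 120 N, or if a joint passes its speed limit or range.

## Robot

A 6-joint arm with a two-finger parallel gripper is mounted at the origin on a cart in front of the work surface, level with it; the furniture and walls round the work are solid. World frame = base frame: x ahead of the robot, y to its left, z up, the work surface at z = 0. Lengths are in m, angles in rad, forces in N, time in s.
With the tool pointing down it reaches from about 0.375 to 0.9 m from the base axis. Payload 3.1 kg.
Tool frame: the origin (TCP) lies at the very end of the fingers, on their centre line; the grasp point (between the pads) lies 19 mm behind it; y points along the fingers, z is the direction in which the jaws open and shut, and the axes are right-handed (so a half turn about y gives the same grasp; the last joint's range is limited). The gripper opens to 87 mm and grips with 3 to 60 N. Pads are 19 mm wide; open, the fingers measure 117 mm over their backs; the gripper's body (75 mm by 190 mm) begins 51 mm behind the grasp point.
Start: joints at [1.135, 0.527, 1.433, -0, 1.181, -0.178], TCP at [0.159, 0.604, 0.223] pointing down, gripper open.
Joint ranges: [-3.08, 3.08], [-0.75, 2.2], [0.22, 2.44], [-1.43, 4.57], [0, 2.65], [-2.85, 2.85]. Speed limits (rad/s): [2.79, 2.79, 3.14, 3.14, 3.14, 3.14].

## Interface

Orientations are given as [roll, pitch, yaw] about the fixed x, y, z axes, in that order (R = Rz(yaw) Ry(pitch) Rx(roll)).
In Python, from rig import monitor, cams, workorder gives the robot as it stands.
- The arm moves only by the shell command python3 -m pendant 'ROWS' [OPENING] [FORCE]. ROWS is JSON, one flat list of numbers, 6 for each row, row after row: the shift along the tool's x, y, z normalised to -1 to 1, where 1 is 2 cm, then the turn, a rotation vector about the tool's x, y, z normalised to -1 to 1, where 1 is 6 degrees. In form: [dx, dy, dz, ax, ay, az, dx, dy, dz, ax, ay, az, ...]. A call has exactly 5 rows; each row shifts and turns the commanded pose from where the row before left it, along the tool's axes as they then stand; what a row does not reach is not made up. A row lasts 1/8 s, in which the tool goes at most 62.5 mm and 10.7 degrees, less where a joint would pass 70% of its speed; a pose out of reach is approached as far as the arm can. A call with a number of a shift or a turn outside -1 to 1 is refused whole. A call with a gripper value outside its range is refused whole. OPENING is the finger opening in mm, from 0 to 87, set as the call begins (- or left out, the last holds). The fingers move at their own pace and stop on an object; FORCE is the grip in N (left out, the last holds). Time passes only in rows, so rows that do not move let the fingers close, or fill a call up. It gives the time, the measured TCP pose, the force and the opening at its end, in the units of the state.
- monitor.state(): the state, without advancing time (a new reading comes with each control period).
- cams.snapshot(name): name is "scene" or "top"; returns a dict with "color" (384x512x3 uint8, red, green, blue), "fov_y" (degrees; the focal length in pixels is half the picture's height over the tangent of half this angle, whatever the lens; pixels are square), "cx", "cy" (the principal point, pixels), "cam_to_world" (4x4, takes a point from camera to world coordinates). Camera axes: x right, y down, z forward; pixel columns grow to the right and rows downward; lengths in m; the calibration is good to about 2 mm. A picture is of the moment at which its call begins. There is no depth.
- workorder.hand_in(): hands the job in, once; it reports no verdict.
The state is a dict: "t": time; "joint_pos": joint angles; "qvel": joint speeds; "tau": joint torques, N m; "eef_pos": TCP position; "tool_rot": TCP orientation; "wrist_force": force on the tool from outside, world axes, zero at the start; "moment": the same for the moment, N m; "opening": opening from 0.0 (shut) to 1.0 (fully open).
Only numpy, scipy, OpenCV 4.12 (cv2) and the standard library are available. Lean on these libraries where they do the work, as an engineer would, in place of code of your own. Each camera call takes 0.05 s, during which the arm holds its last target.

## Working session

There is one attempt and no reset: what is moved stays moved. The work goes in short steps, Python scripts to look and compute and a shell command to move; the robot and the scene stay as the last step left them, time stands still between calls to the robot, and variables do not carry over. Pictures are saved under pics/ and viewed, and the job is handed in when it is done.

```bash
ls -la; mkdir -p pics
python3 - <<'E'
from rig import monitor,cams
import cv2,numpy as np
print(monitor.state())
for n in("scene","top"):
    s=cams.snapshot(n); cv2.imwrite(f"pics/{n}0.png",s["color"][:,:,::-1]); print(n,s["fov_y"],s["cx"],s["cy"],np.round(s["cam_to_world"],4).tolist())
E
```

```text
total 12
drwxr-xr-x  3 agent agent 4096 Dec  6 15:46 .
drwxr-xr-x 23 root  root  4096 Dec  6 15:46 ..
drwxr-xr-x  2 agent agent 4096 Dec  6 15:46 pics
{'t': 0.0, 'joint_pos': array([ 1.13450346e+00,  5.28453177e-01,  1.43391503e+00, -1.50754314e-06,
        1.18138149e+00, -1.78474715e-01]), 'qvel': array([-0.00070363, -0.00157085,  0.00012556,  0.00079232,  0.00019554,
       -0.00065101]), 'tau': array([ 3.81159100e-05, -4.40038168e+01, -1.76594245e+01,  6.32615970e-02,
        5.82305412e-02, -1.61046210e-04]), 'eef_pos': array([0.15899783, 0.60367666, 0.22157557]), 'tool_rot': array([-1.57291935e+00,  3.81564207e-04, -2.57817983e-01]), 'wrist_force': array([ 1.06459967, -0.42179838, -0.40013202]), 'moment': array([-0.02548892,  0.00328101,  0.06222434]), 'opening': 0.9993845128184878}
scene 42.14180558810891 255.84222449116442 189.06915190388878 [[0.8111, -0.4513, 0.372, 0.0495], [-0.5849, -0.6278, 0.5136, -0.6645], [0.0018, -0.6341, -0.7732, 1.0614], [0.0, 0.0, 0.0, 1.0]]
top 50.4594858300051 258.06593885337725 184.57167078866888 [[-0.0063, -0.9888, 0.1488, 0.3495], [-1.0, 0.007, 0.0046, -0.0588], [-0.0056, -0.1488, -0.9889, 1.0697], [0.0, 0.0, 0.0, 1.0]]
```

View pics/scene0.png

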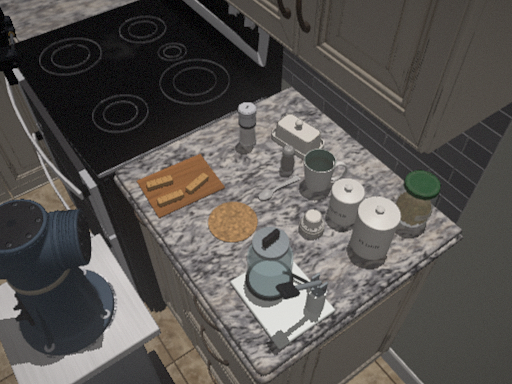

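View pics/top0.png

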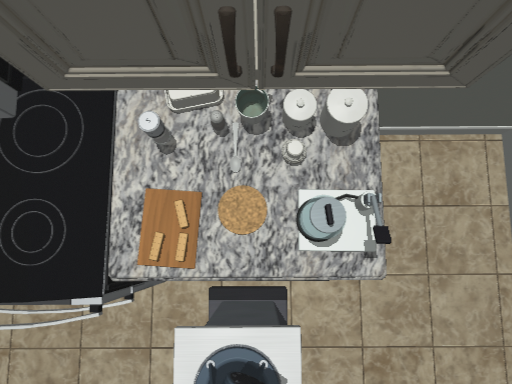

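The scene view shows three shortbread fingers on the board, near (160,183), (170,198) and (197,184). The mat is near (232,221), the jar with its lid near (270,250), and the lever pad near (288,290). In the top view the fingers are near (181,214), (157,247) and (182,247), the lid handle is at (329,215) and the pad at (382,235).

```bash
cat > h.py <<'E'
import numpy as np,cv2
from scipy.spatial.transform import Rotation as R
from rig import monitor,cams
def snap(n,save=None,crop=None,k=3):
    s=cams.snapshot(n)
    if save:
        im=s["color"][:,:,::-1]
        if crop: x0,y0,x1,y1=crop; im=cv2.resize(im[y0:y1,x0:x1],None,fx=k,fy=k,interpolation=cv2.INTER_CUBIC)
        cv2.imwrite("pics/"+save,im)
    return s
def ray(s,uv):
    f=192/np.tan(np.radians(s["fov_y"]/2)); T=s["cam_to_world"]
    d=T[:3,:3]@np.array([(uv[0]-s["cx"])/f,(uv[1]-s["cy"])/f,1]); return T[:3,3],d
def onz(s,uv,z):
    o,d=ray(s,uv); return o+d*(z-o[2])/d[2]
def tri(a,ua,b,ub):
    o1,d1=ray(a,ua);o2,d2=ray(b,ub)
    t=np.linalg.lstsq(np.c_[d1,-d2],o2-o1,rcond=None)[0]
    p,q=o1+d1*t[0],o2+d2*t[1]; return (p+q)/2,np.linalg.norm(p-q)
def proj(s,p):
    f=192/np.tan(np.radians(s["fov_y"]/2)); T=s["cam_to_world"]
    c=T[:3,:3].T@(np.array(p)-T[:3,3]); return c[:2]/c[2]*f+[s["cx"],s["cy"]]
def rect(s,cnt,z):
    P=np.array([onz(s,p,z)[:2] for p in cnt.reshape(-1,2)],np.float32)*1000
    (c,wh,a)=cv2.minAreaRect(P)
    w,h=wh
    if w<h: a+=90; w,h=h,w
    return np.round(np.array(c),1),round(w,1),round(h,1),round((a+90)%180-90,1)
def st():
    s=monitor.state(); Rm=R.from_euler('xyz',s["tool_rot"]).as_matrix()
    return s,Rm
E
cat > crops.py <<'E'
from h import *
snap("top","t_board.png",(130,180,210,275),7)
snap("top","t_jar.png",(285,175,400,260),6)
snap("scene","s_jar.png",(215,215,345,350),4.4)
snap("scene","s_board.png",(130,150,230,220),6)
E
python3 crops.py
```

```text
(no output)
```

View pics/t_board.png

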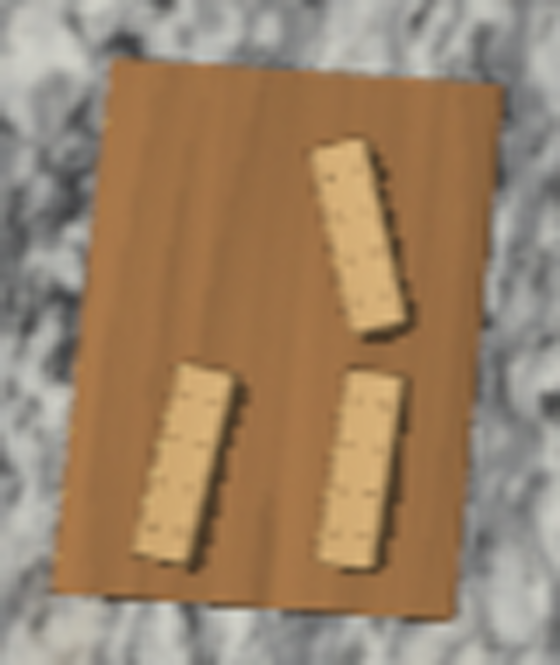

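View pics/t_jar.png

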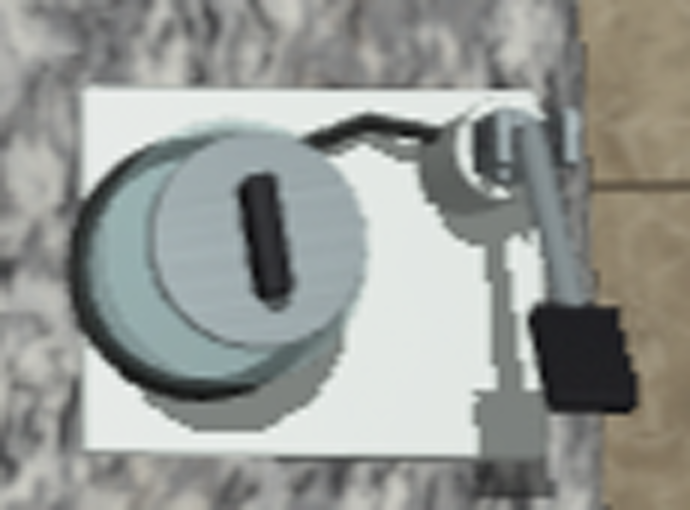

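View pics/s_jar.png

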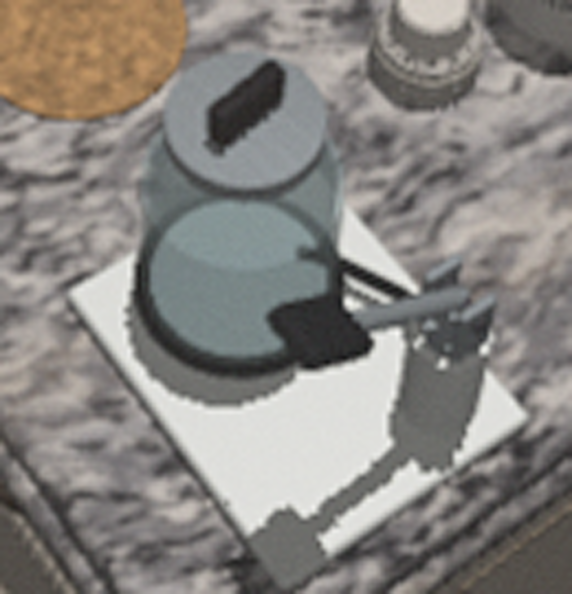

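View pics/s_board.png

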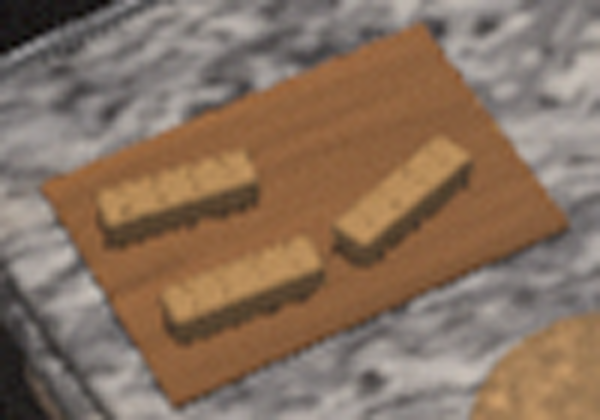

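The crops confirm three fingers with clear gaps between them, and the lid seated with its handle roughly along world x. Next I'll measure them.

```bash
cat > meas.py <<'E'
from h import *
t=snap("top"); s=snap("scene")
def px(c,off,k): return ((c[0]+.5)/k-.5+off[0],(c[1]+.5)/k-.5+off[1])
# fingers
hsv=cv2.cvtColor(t["color"],cv2.COLOR_RGB2HSV)
print("hsv", hsv[214,181],hsv[247,157],hsv[247,182],"board",hsv[200,155],"mat",hsv[210,242])
roi=np.zeros(hsv.shape[:2],np.uint8); roi[185:272,138:203]=1
m=((hsv[...,2]>178)&(hsv[...,0]>12)&(hsv[...,0]<26)&(hsv[...,1]>90)).astype(np.uint8)*roi
for c in cv2.findContours(cv2.resize(m,None,fx=4,fy=4,interpolation=cv2.INTER_NEAREST),0,1)[0]:
    if cv2.contourArea(c)<800: continue
    c=(c.reshape(-1,2)+.5)/4-.5
    print("finger",rect(t,c,0.021))
# mat
mm=((hsv[...,0]>8)&(hsv[...,0]<25)&(hsv[...,1]>90)).astype(np.uint8); mm[:,:205]=0; mm[:,275:]=0; mm[:180]=0; mm[245:]=0
cs=max(cv2.findContours(mm,0,1)[0],key=cv2.contourArea)
P=np.array([onz(t,p,.004)[:2] for p in cs.reshape(-1,2)],np.float32)*1000
print("mat",cv2.minEnclosingCircle(P),cv2.fitEllipse(P))
# lid rim: circle points in top crop (estimated) 
o=(285,175)
for nm,c,z in [("plateTL",(82,86),.012),("plateBL",(83,452),.012),("plateTR",(545,90),.012),("padTL",(527,306),.19),("padTR",(618,308),.19),("padBR",(636,408),.19),("padBL",(548,410),.19)]:
    print(nm,np.round(onz(t,px(c,o,6),z)[:2]*1000,1))
print("handle ends", [np.round(onz(t,px(c,o,6),.198)[:2]*1000,1) for c in ((258,178),(276,302))])
print("handle mid tri",tri(t,px((264,238),o,6),s,px((246,102),(215,215),4.4)))
print("pad tri",tri(t,px((582,358),o,6),s,px((321,331),(215,215),4.4)))
# lid ellipse
print("lid L,R,T,B",[np.round(onz(t,px(c,o,6),.173)[:2]*1000,1) for c in ((149,240),(366,243),(258,130),(258,349))])
for nm,uv,z in [("timer top",(294,148),.06),("pepper top",(217,117),.09),("grinder top",(150,119),.136)]:
    print(nm,np.round(onz(t,uv,z)[:2]*1000))
for uv in [(235,170),(236,140)]: print("spoon",np.round(onz(t,uv,.005)[:2]*1000))
E
python3 meas.py
```

```text
hsv [ 18 111 213] [ 18 112 211] [ 18 112 212] board [ 15 142 158] mat [ 17 115 179]
finger (array([349.3, 143.8]), 71.0, 20.4, -8.3)
finger (array([351.7, 208.2]), 70.9, 21.1, -12.4)
finger (array([434.5, 146.5]), 70.4, 20.9, 13.8)
mat ((444.682861328125, -11.537796974182129), 64.37264251708984) ((444.49713134765625, -11.453654289245605), (124.3568115234375, 125.68455505371094), 82.56097412109375)
plateTL [ 496.4 -159.1]
plateBL [ 338.7 -156.2]
plateTR [ 493.2 -360.8]
padTL [ 391.1 -299.7]
padTR [ 390.2 -332.2]
padBR [ 354.7 -336.7]
padBL [ 354.2 -305.4]
handle ends [array([ 436.9, -203.6]), array([ 392.7, -208.6])]
handle mid tri (array([ 0.41747541, -0.20779136,  0.18523798]), np.float64(0.0023826364001398597))
pad tri (array([ 0.37378925, -0.32214045,  0.17920964]), np.float64(0.002313209763303268))
lid L,R,T,B [array([ 416.9, -167.1]), array([ 415.3, -246.6]), array([ 457.2, -208.4]), array([ 376.9, -205.8])]
timer top [ 595. -146.]
pepper top [668.  47.]
grinder top [650. 202.]
spoon [549.   7.]
spoon [631.   5.]
```

```bash
cat > plan.py <<'E'
# plan.py x y z(mm) roll pitch yaw(deg) [N]  -> rows suggestion (printing only)
import sys
from h import *
from scipy.spatial.transform import Slerp
def plan(p1,e1,N=None,quiet=False):
    s,R0=st(); p0=s["eef_pos"]; p1=np.array(p1)/1000
    A=R.from_matrix(R0); B=R.from_euler('xyz',e1,degrees=True)
    dp=np.linalg.norm(p1-p0); da=np.degrees((A.inv()*B).magnitude())
    n=int(max(np.ceil(dp/.0195),np.ceil(da/5.8),1)); n=N or -(-n//5)*5
    sl=Slerp([0,1],R.from_quat([A.as_quat(),B.as_quat()]))
    print("n",n,"dist mm",round(dp*1000,1),"ang",round(da,1))
    for k in range(n):
        Ra=sl(k/n); Rb=sl((k+1)/n)
        sh=Ra.inv().apply((p1-p0)/n)/.02; rv=(Ra.inv()*Rb).as_rotvec()/np.radians(6)
        print(",".join(f"{v:g}" for v in np.round(np.r_[sh,rv],2)+0.0),end=",\n" if (k+1)%5 else "\n--\n")
a=[float(v) for v in sys.argv[1:]]
plan(a[:3],a[3:6],int(a[6]) if len(a)>6 else None)
E
python3 plan.py 440 300 260 -90 0 -14.8; python3 plan.py 440 300 260 -90 0 6.5
```

```text
n 25 dist mm 415.7 ang 0.0
0.7,-0.08,-0.45,0,0,0,
0.7,-0.08,-0.45,0,0,0,
0.7,-0.08,-0.45,0,0,0,
0.7,-0.08,-0.45,0,0,0,
0.7,-0.08,-0.45,0,0,0
--
0.7,-0.08,-0.45,0,0,0,
0.7,-0.08,-0.45,0,0,0,
0.7,-0.08,-0.45,0,0,0,
0.7,-0.08,-0.45,0,0,0,
0.7,-0.08,-0.45,0,0,0
--
0.7,-0.08,-0.45,0,0,0,
0.7,-0.08,-0.45,0,0,0,
0.7,-0.08,-0.45,0,0,0,
0.7,-0.08,-0.45,0,0,0,
0.7,-0.08,-0.45,0,0,0
--
0.7,-0.08,-0.45,0,0,0,
0.7,-0.08,-0.45,0,0,0,
0.7,-0.08,-0.45,0,0,0,
0.7,-0.08,-0.45,0,0,0,
0.7,-0.08,-0.44,0,0,0
--
0.7,-0.08,-0.44,0,0,0,
0.7,-0.08,-0.44,0,0,0,
0.7,-0.08,-0.44,0,0,0,
0.7,-0.08,-0.44,0,0,0,
0.7,-0.08,-0.44,0,0,0
--
n 25 dist mm 415.7 ang 21.3
0.7,-0.08,-0.45,0,-0.14,0,
0.69,-0.08,-0.46,0,-0.14,0,
0.68,-0.08,-0.47,0,-0.14,0,
0.68,-0.08,-0.48,0,-0.14,0,
0.67,-0.08,-0.49,0,-0.14,0
--
0.66,-0.08,-0.5,0,-0.14,0,
0.66,-0.08,-0.51,0,-0.14,0,
0.65,-0.08,-0.52,0,-0.14,0,
0.64,-0.08,-0.52,0,-0.14,0,
0.63,-0.08,-0.53,0,-0.14,0
--
0.62,-0.08,-0.54,0,-0.14,0,
0.62,-0.08,-0.55,0,-0.14,0,
0.61,-0.08,-0.56,0,-0.14,0,
0.6,-0.08,-0.57,0,-0.14,0,
0.59,-0.08,-0.58,0,-0.14,0
--
0.58,-0.08,-0.59,0,-0.14,0,
0.57,-0.08,-0.6,0,-0.14,0,
0.56,-0.08,-0.61,0,-0.14,0,
0.56,-0.08,-0.61,0,-0.14,0,
0.55,-0.08,-0.62,0,-0.14,0
--
0.54,-0.08,-0.63,0,-0.14,0,
0.53,-0.08,-0.64,0,-0.14,0,
0.52,-0.08,-0.65,0,-0.14,0,
0.51,-0.08,-0.65,0,-0.14,0,
0.5,-0.08,-0.66,0,-0.14,0
--
```

```bash
python3 -m pendant '[0,-0.3,0,0,-0.71,0,0,-0.3,0,0,-0.71,0,0,-0.3,0,0,-0.71,0,0,-0.3,0,0,-0.71,0,0,-0.3,0,0,-0.71,0]' 70 15; python3 plan.py 440 300 255 -90 0 6.5 | head -3
```

```text
t: 1.02
eef_pos: [0.1593, 0.6043, 0.2528]
tool_rot: [-1.571, -0.0, 0.116]
wrist_force: [-0.3, 0.0, -0.1]
opening: 0.805
n 25 dist mm 414.0 ang 0.2
0.49,0,-0.67,0,0,0,
0.49,0,-0.67,0,0,0,
```

```bash
python3 -m pendant '[0.61,0,-0.84,0,0,0,0.61,0,-0.84,0,0,0,0.61,0,-0.84,0,0,0,0.61,0,-0.84,0,0,0,0.61,0,-0.84,0,0,0]' && python3 -m pendant '[0.61,0,-0.84,0,0,0,0.61,0,-0.84,0,0,0,0.61,0,-0.84,0,0,0,0.61,0,-0.84,0,0,0,0.61,0,-0.84,0,0,0]' && python3 -m pendant '[0.61,0,-0.84,0,0,0,0.61,0,-0.84,0,0,0,0.61,0,-0.84,0,0,0,0.61,0,-0.84,0,0,0,0.61,0,-0.84,0,0,0]' && python3 -m pendant '[0.61,0,-0.84,0,0,0,0.61,0,-0.84,0,0,0,0.61,0,-0.84,0,0,0,0.61,0,-0.84,0,0,0,0.61,0,-0.84,0,0,0]'; python3 plan.py 417 -207 255 -90 0 6.5 | head -3; python3 -c "
from h import *
print(monitor.state()['joint_pos'])"
```

```text
t: 1.65
eef_pos: [0.2307, 0.5265, 0.2525]
tool_rot: [-1.571, 0.0, 0.113]
wrist_force: [1.0, -0.9, 0.2]
opening: 0.805
t: 2.28
eef_pos: [0.3005, 0.4503, 0.2526]
tool_rot: [-1.571, -0.0, 0.114]
wrist_force: [-0.4, -0.6, -0.1]
opening: 0.808
t: 2.9
eef_pos: [0.3705, 0.3737, 0.2526]
tool_rot: [-1.571, -0.0, 0.114]
wrist_force: [0.1, 0.5, -0.4]
opening: 0.801
t: 3.52
eef_pos: [0.4406, 0.2971, 0.2526]
tool_rot: [-1.571, -0.0, 0.114]
wrist_force: [1.1, 0.1, 0.2]
opening: 0.805
n 30 dist mm 504.7 ang 0.0
-0.13,0,-0.83,0,0,0,
-0.13,0,-0.83,0,0,0,
[ 3.82866202e-01  3.64843125e-01  1.63088510e+00  1.35951507e-05
  1.14567108e+00 -1.30184524e+00]
```

```bash
python3 -m pendant '[-0.16,0,-0.99,0,0,0,-0.16,0,-0.99,0,0,0,-0.16,0,-0.99,0,0,0,-0.16,0,-0.99,0,0,0,-0.16,0,-0.99,0,0,0]' && python3 -m pendant '[-0.16,0,-0.99,0,0,0,-0.16,0,-0.99,0,0,0,-0.16,0,-0.99,0,0,0,-0.16,0,-0.99,0,0,0,-0.16,0,-0.99,0,0,0]' && python3 -m pendant '[-0.16,0,-0.99,0,0,0,-0.16,0,-0.99,0,0,0,-0.16,0,-0.99,0,0,0,-0.16,0,-0.99,0,0,0,-0.16,0,-0.99,0,0,0]' && python3 -m pendant '[-0.16,0,-0.99,0,0,0,-0.16,0,-0.99,0,0,0,-0.16,0,-0.99,0,0,0,-0.16,0,-0.99,0,0,0,-0.16,0,-0.99,0,0,0]' && python3 -m pendant '[-0.16,0,-0.99,0,0,0,-0.16,0,-0.99,0,0,0,-0.16,0,-0.99,0,0,0,-0.16,0,-0.99,0,0,0,-0.16,0,-0.99,0,0,0]' 50; python3 plan.py 416.5 -207 215 -90 0 6.5 5; python3 -c "
from h import *
print(monitor.state()['joint_pos']); snap('top','t1.png',(240,120,420,270),4)"
```

```text
t: 4.15
eef_pos: [0.4341, 0.1968, 0.2526]
tool_rot: [-1.571, 0.001, 0.114]
wrist_force: [0.4, -0.0, -0.1]
opening: 0.805
t: 4.78
eef_pos: [0.4294, 0.0969, 0.2526]
tool_rot: [-1.571, 0.0, 0.114]
wrist_force: [0.1, -0.1, 0.2]
opening: 0.803
t: 5.4
eef_pos: [0.4247, -0.003, 0.2526]
tool_rot: [-1.571, 0.0, 0.114]
wrist_force: [-0.1, 0.6, 0.1]
opening: 0.809
t: 6.02
eef_pos: [0.4201, -0.1029, 0.2526]
tool_rot: [-1.571, 0.0, 0.114]
wrist_force: [-0.2, -0.3, 0.2]
opening: 0.806
t: 6.65
eef_pos: [0.4157, -0.203, 0.2526]
tool_rot: [-1.57, 0.0, 0.114]
wrist_force: [0.2, -0.2, -0.1]
opening: 0.576
n 5 dist mm 37.8 ang 0.0
0,0.38,-0.04,0,0,0,
0,0.38,-0.04,0,0,0,
0,0.38,-0.04,0,0,0,
0,0.38,-0.04,0,0,0,
0,0.38,-0.04,0,0,0
--
[-6.96699863e-01  2.67745259e-01  1.78677761e+00  4.85029964e-05
  1.08755634e+00 -2.38162329e+00]
```

View pics/t1.png

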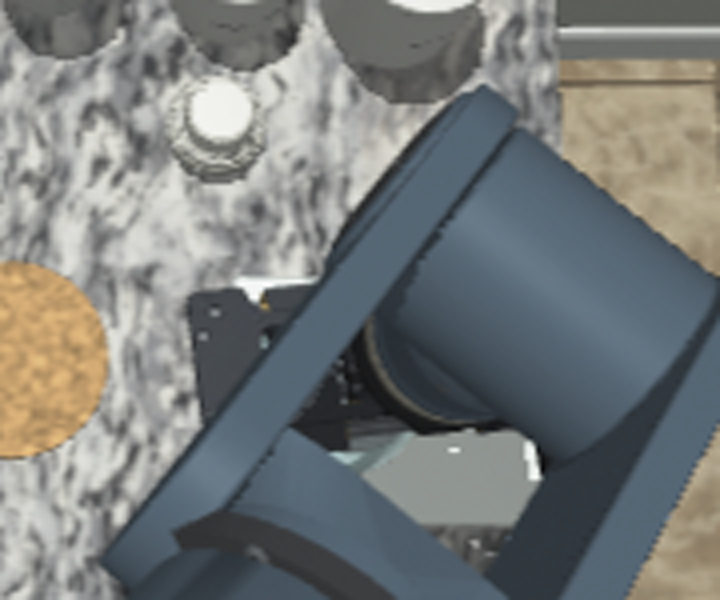

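The arm hides the lid in the top view. The dark gripper body runs along y, which is the jaw direction. I'll go down now and check in the scene view.

```bash
python3 -m pendant '[0.02,0.38,-0.04,0,0,0,0.02,0.38,-0.04,0,0,0,0.02,0.38,-0.04,0,0,0,0.02,0.38,-0.04,0,0,0,0.02,0.38,-0.04,0,0,0]' 50; python3 -c "
from h import *
s=snap('scene','s1.png',(200,170,340,310),4)
print(proj(s,[.4165,-.207,.186]))"
```

```text
t: 7.32
eef_pos: [0.4192, -0.2061, 0.2139]
tool_rot: [-1.57, 0.0, 0.114]
wrist_force: [-0.3, 0.4, 0.1]
opening: 0.579
[269.38122951 237.68287493]
```

View pics/s1.png

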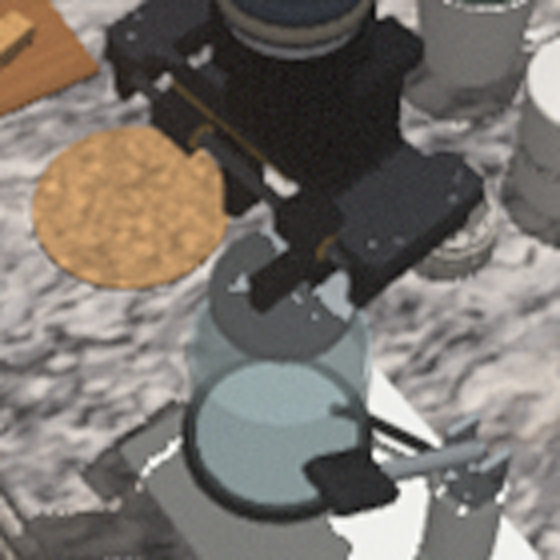

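The handle sits between the open fingers at about (275,285) in the crop. I'll lower the rest of the way and grip.

```bash
python3 -m pendant '[-0.03,0.37,0,0,0,0,-0.03,0.37,0,0,0,0,-0.03,0.37,0,0,0,0,-0.03,0.37,0,0,0,0,0,0.34,0,0,0,0]' 50 && python3 -m pendant '[0,0,0,0,0,0,0,0,0,0,0,0,0,0,0,0,0,0,0,0,0,0,0,0,0,0,0,0,0,0]' 0 40;  python3 -c "
from h import *
s=snap('scene','s2.png',(200,170,340,310),4)"
```

```text
t: 8.0
eef_pos: [0.4167, -0.2066, 0.1777]
tool_rot: [-1.571, 0.0, 0.114]
wrist_force: [0.1, 0.2, -0.5]
opening: 0.574
t: 8.62
eef_pos: [0.417, -0.2069, 0.1784]
tool_rot: [-1.571, -0.0, 0.114]
wrist_force: [0.3, -0.0, 1.8]
opening: 0.137
```

View pics/s2.png

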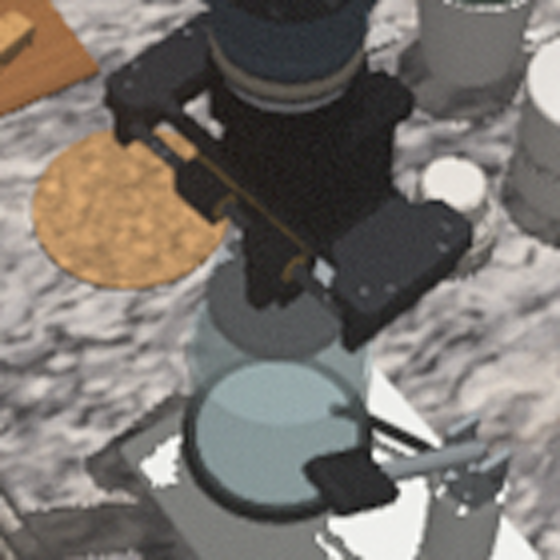

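The fingers grip at 11.9 mm, which matches the 12 mm handle. Now I'll tip the lid about its +y edge.

```bash
python3 -m pendant '[0,-0.06,0.03,-0.36,0,0,0,-0.06,0.03,-0.36,0,0,0,-0.06,0.02,-0.36,0,0,0,-0.06,0.02,-0.36,0,0,0,-0.06,0.02,-0.36,0,0]' && python3 -m pendant '[0,0,0,0,0,0,0,0,0,0,0,0,0,0,0,0,0,0,0,0,0,0,0,0,0,0,0,0,0,0]';  python3 -c "
from h import *
s=snap('scene','s3.png',(200,170,340,310),4)"
```

```text
t: 9.3
eef_pos: [0.4163, -0.2036, 0.1839]
tool_rot: [-1.76, 0.0, 0.114]
wrist_force: [0.1, -0.2, -0.6]
opening: 0.135
t: 9.93
eef_pos: [0.4165, -0.204, 0.1839]
tool_rot: [-1.759, 0.0, 0.114]
wrist_force: [0.0, 0.3, -0.2]
opening: 0.133
```

View pics/s3.png

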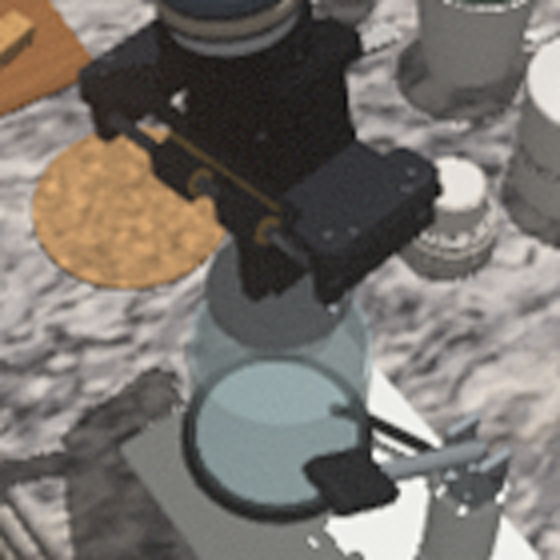

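```bash
python3 plan.py 416.5 -205 245 -90 0 6.5 5
```

```text
n 5 dist mm 61.1 ang 10.8
0,-0.6,-0.12,0.36,0,0,
0,-0.6,-0.1,0.36,0,0,
0,-0.61,-0.08,0.36,0,0,
0,-0.61,-0.06,0.36,0,0,
0,-0.61,-0.03,0.36,0,0
--
```

```bash
python3 -m pendant '[0,-0.6,-0.12,0.1,0,0,0,-0.6,-0.11,0.4,0,0,0,-0.6,-0.08,0.4,0,0,0,-0.6,-0.06,0.4,0,0,0,-0.6,-0.03,0.5,0,0]' && python3 plan.py 444.5 -11.5 240 -90 0 6.5 10;  python3 -c "
from h import *
s=snap('scene','s4.png',(200,150,340,290),4)"
```

```text
t: 10.6
eef_pos: [0.4163, -0.2037, 0.245]
tool_rot: [-1.569, 0.0, 0.114]
wrist_force: [0.4, 0.0, -0.7]
opening: 0.136
n 10 dist mm 194.3 ang 0.1
0.25,0.03,0.94,0,0,0,
0.25,0.03,0.94,0,0,0,
0.25,0.03,0.94,0,0,0,
0.25,0.03,0.94,0,0,0,
0.25,0.03,0.94,0,0,0
--
0.25,0.03,0.94,0,0,0,
0.25,0.03,0.94,0,0,0,
0.25,0.03,0.94,0,0,0,
0.25,0.03,0.94,0,0,0,
0.25,0.03,0.94,0,0,0
--
```

View pics/s4.png

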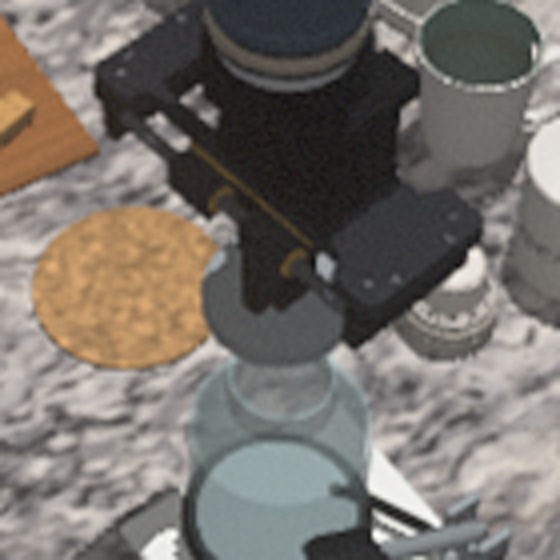

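The lid is off and held, and the open neck shows at about (282,380) in the crop. Next I'll carry it to the mat.

```bash
python3 -m pendant '[0.25,0.03,0.94,0,0,0,0.25,0.03,0.94,0,0,0,0.25,0.03,0.94,0,0,0,0.25,0.03,0.94,0,0,0,0.25,0.03,0.94,0,0,0]' && python3 -m pendant '[0.25,0.03,0.94,0,0,0,0.25,0.03,0.94,0,0,0,0.25,0.03,0.94,0,0,0,0.25,0.03,0.94,0,0,0,0.25,0.03,0.94,0,0,0]' && python3 -m pendant '[0,1,0,0,0,0,0,1,0,0,0,0,0,1,0,0,0,0,0,1,0,0,0,0,0,1,0,0,0,0]' && python3 -m pendant '[0,1,0,0,0,0,0,1,0,0,0,0,0,1,0,0,0,0,0,1,0,0,0,0,0,1,0,0,0,0]'; python3 -c "
from h import *
s=snap('scene','s5.png',(170,150,310,290),4)"
```

```text
t: 11.28
eef_pos: [0.4297, -0.1053, 0.2408]
tool_rot: [-1.57, 0.002, 0.115]
wrist_force: [0.4, 1.2, -1.2]
opening: 0.134
t: 11.9
eef_pos: [0.4434, -0.0093, 0.2378]
tool_rot: [-1.57, 0.002, 0.115]
wrist_force: [0.0, 0.4, -0.8]
opening: 0.136
t: 12.52
eef_pos: [0.4434, -0.0099, 0.1375]
tool_rot: [-1.57, 0.001, 0.115]
wrist_force: [0.2, 0.2, -0.8]
opening: 0.133
t: 13.15
eef_pos: [0.4437, -0.01, 0.0378]
tool_rot: [-1.57, 0.001, 0.115]
wrist_force: [-0.7, -0.3, -1.6]
opening: 0.14
```

View pics/s5.png

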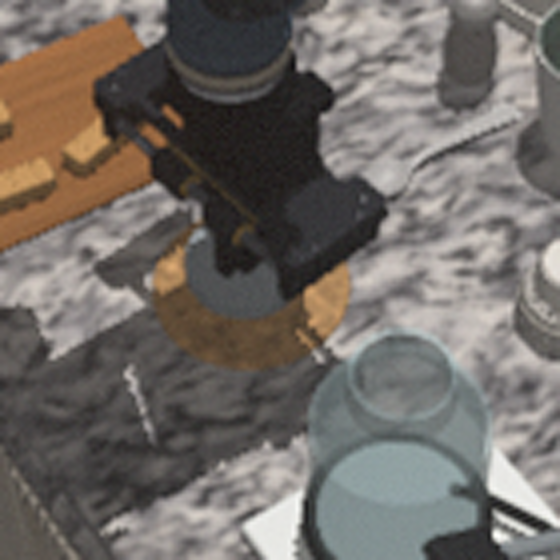

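The lid is just above the mat and centred over it. I'll lower the last 14 mm, feel for contact, and release.

```bash
python3 -m pendant '[0,0.15,0,0,0,0,0,0.15,0,0,0,0,0,0.15,0,0,0,0,0,0.15,0,0,0,0,0,0.12,0,0,0,0]' && python3 -m pendant '[0,0,0,0,0,0,0,0,0,0,0,0,0,0,0,0,0,0,0,0,0,0,0,0,0,0,0,0,0,0]' 45
```

```text
t: 13.82
eef_pos: [0.4449, -0.0116, 0.0242]
tool_rot: [-1.571, -0.0, 0.114]
wrist_force: [-0.4, 0.7, -0.9]
opening: 0.134
t: 14.45
eef_pos: [0.4448, -0.0115, 0.0242]
tool_rot: [-1.571, -0.0, 0.114]
wrist_force: [0.4, 0.8, -0.4]
opening: 0.507
```

```bash
python3 -m pendant '[0,-0.5,0,0,0,0,0,-1,0,0,0,0,0,-1,0,0,0,0,0,-1,0,0,0,0,0,-1,0,0,0,0]' && python3 -m pendant '[0,-1,0,0,0,0,0,-1,0,0,0,0,0,-1,0,0,0,0,0,-1,0,0,0,0,0,-1,0,0,0,0]' && python3 -c "
from h import *
print(monitor.state()['joint_pos'])
s=snap('top','t6.png',(120,140,400,280),2.85);s=snap('scene','s6.png',(120,140,350,320),3.4)"
```

```text
t: 15.08
eef_pos: [0.4446, -0.0115, 0.1155]
tool_rot: [-1.571, -0.0, 0.114]
wrist_force: [-0.7, -0.1, 1.4]
opening: 0.515
t: 15.7
eef_pos: [0.4443, -0.0113, 0.2154]
tool_rot: [-1.571, -0.0, 0.114]
wrist_force: [0.1, 0.7, -0.3]
opening: 0.517
[-2.77921054e-01  2.96486788e-01  1.87552608e+00 -2.93187265e-05
  9.69336560e-01 -1.96269164e+00]
```

View pics/t6.png

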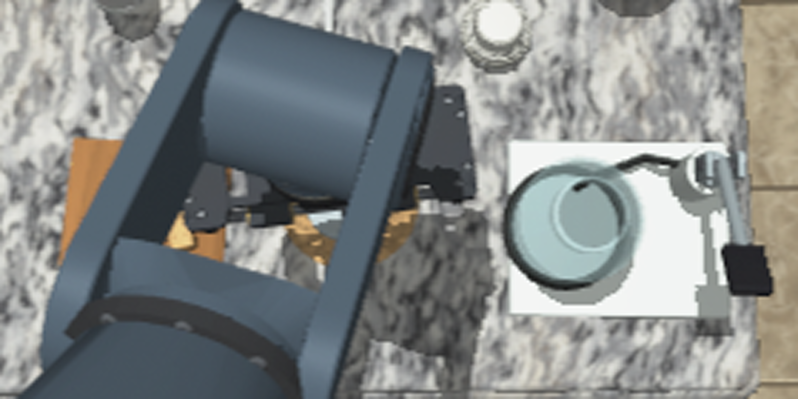

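View pics/s6.png

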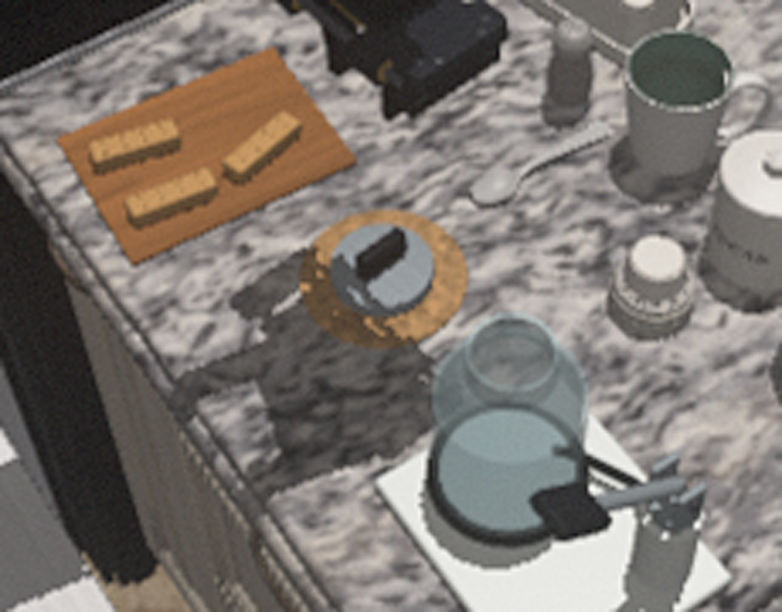

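The lid lies flat, handle up, near the mat's middle at (383,265) in the crop. The three fingers haven't moved. Next I'll fit the arm's kinematics so I can judge how far the wrist can tilt over the jar.

Run:
```python
import numpy as np
D=[([1.1345,.52845,1.43392],(.1590,.6037,.2216)),([.38287,.36484,1.63089],(.4406,.2971,.2526)),([-.6967,.26775,1.78678],(.4157,-.2030,.2526)),([-.27792,.29649,1.87553],(.4443,-.0113,.2154))]
A=[];b=[];off=[]
for q,p in D:
    c,s=np.cos(q[0]),np.sin(q[0]); r=c*p[0]+s*p[1]; off.append(-s*p[0]+c*p[1])
    a2,a=q[1],q[1]+q[2]
    A+= [[1,0,np.sin(a2),np.sin(a),np.cos(a)],[0,1,np.cos(a2),np.cos(a),-np.sin(a)]]; b+=[r,p[2]]
x,res,rk,sv=np.linalg.lstsq(np.array(A),b,rcond=None)
print(off,x,np.abs(np.array(A)@x-b).max(),sv)
A4=np.delete(np.array(A),4,1); x=np.linalg.lstsq(A4,b,rcond=None)[0]; print(x,np.abs(A4@x-b).max())
```

```text
[np.float64(0.11100959884236603), np.float64(0.11098765099972169), np.float64(0.11105693889330831), np.float64(0.11102999765324852)] [ 0.00097604 -0.03031141  0.58613897  0.39091629  0.11362511] 0.00027301995711448424 [3.45551241 2.82617682 0.23758291 0.11280335 0.05466584]
[-0.06978157 -0.1927973   0.65045163  0.38655207] 0.008673979144565358
```

```bash
cat > plan.py <<'E'
# plan.py x y z(mm) yaw tilt [N] : prints suggested rows only. tilt (deg): tool swings from down toward +tool-x... about tool z (az negative => tool x up)
import sys
from h import *
from scipy.spatial.transform import Slerp
def orient(yaw,tilt): return R.from_euler('xyz',[-90,0,yaw],degrees=True)*R.from_rotvec([0,0,-np.radians(tilt)])
def plan(p1,B,N=None):
    s,R0=st(); p0=s["eef_pos"]; p1=np.array(p1)/1000
    A=R.from_matrix(R0)
    dp=np.linalg.norm(p1-p0); rv=(A.inv()*B).as_rotvec(); da=np.degrees(np.linalg.norm(rv))
    n=N or max(int(np.ceil(dp/.0199)),int(np.ceil(da/5.95)),1)
    print("n",n,"dist mm",round(dp*1000,1),"ang",round(da,1),"rot/row",np.round(rv/n/np.radians(6),2))
    sl=Slerp([0,1],R.from_quat([A.as_quat(),B.as_quat()]))
    last=None;cnt=0
    rows=[]
    for k in range(n):
        Ra=sl(k/n); rows.append(",".join(f"{v:g}" for v in np.round(Ra.inv().apply((p1-p0)/n)/.02,2)+0.0))
    if len(set(rows))<=2: print("shift/row",rows[0],"x",n)
    else: print("\n".join(rows))
if __name__=="__main__":
    a=[float(v) for v in sys.argv[1:]]
    plan(a[:3],orient(a[3],a[4]),int(a[5]) if len(a)>5 else None)
E
python3 plan.py 451 150.5 80 13.8 0 10
```

```text
n 10 dist mm 212.0 ang 7.3 rot/row [ 0.   -0.12  0.  ]
0.11,0.68,0.8
0.12,0.68,0.8
0.14,0.68,0.8
0.15,0.68,0.8
0.16,0.68,0.8
0.17,0.68,0.79
0.18,0.68,0.79
0.19,0.68,0.79
0.2,0.68,0.79
0.21,0.68,0.78
```

```bash
python3 -m pendant '[0.11,0.68,0.8,0,-0.12,0,0.12,0.68,0.8,0,-0.12,0,0.14,0.68,0.8,0,-0.12,0,0.15,0.68,0.8,0,-0.12,0,0.16,0.68,0.8,0,-0.12,0]' 42 30 && python3 -m pendant '[0.17,0.68,0.79,0,-0.12,0,0.18,0.68,0.79,0,-0.12,0,0.19,0.68,0.79,0,-0.12,0,0.2,0.68,0.79,0,-0.12,0,0.21,0.68,0.78,0,-0.12,0]' && python3 plan.py 451 150.5 9 13.8 0 5 && python3 -c "
from h import *
s=snap('scene','s7.png',(120,130,260,230),5)"
```

```text
t: 16.42
eef_pos: [0.4471, 0.0707, 0.1452]
tool_rot: [-1.571, 0.0, 0.178]
wrist_force: [-0.5, -0.6, -0.3]
opening: 0.48
t: 17.05
eef_pos: [0.4501, 0.1518, 0.0773]
tool_rot: [-1.571, -0.0, 0.24]
wrist_force: [0.4, -0.2, -0.7]
opening: 0.481
n 5 dist mm 68.3 ang 0.0 rot/row [ 0. -0.  0.]
shift/row 0.01,0.68,-0.01 x 5
```

View pics/s7.png

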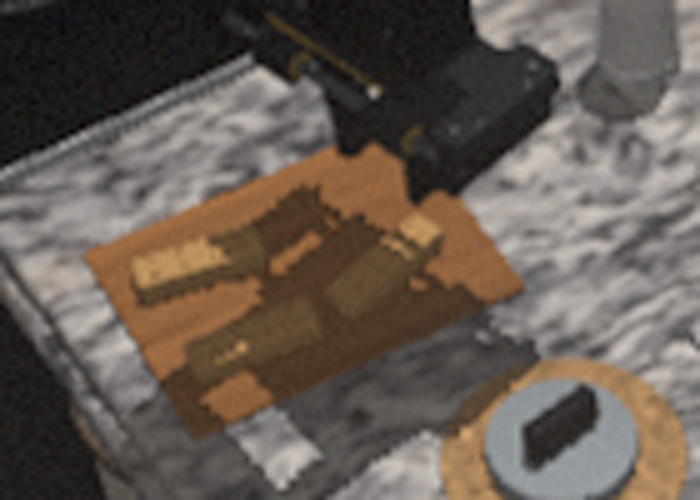

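The jaws are above the far end of the third finger, at about (410,235) in the crop. I'll lower and grip.

```bash
python3 -m pendant '[0,0.7,-0.01,0,0,0,0,0.7,-0.01,0,0,0,0,0.7,-0.01,0,0,0,0,0.7,-0.01,0,0,0,0,0.65,-0.01,0,0,0]' && python3 -m pendant '[0,0,0,0,0,0,0,0,0,0,0,0,0,0,0,0,0,0,0,0,0,0,0,0,0,0,0,0,0,0]' 0 30
```

```text
t: 17.73
eef_pos: [0.4502, 0.1494, 0.0082]
tool_rot: [-1.571, 0.0, 0.239]
wrist_force: [-0.9, 0.1, -0.3]
opening: 0.486
t: 18.35
eef_pos: [0.4505, 0.1497, 0.0096]
tool_rot: [-1.571, -0.001, 0.24]
wrist_force: [0.9, 0.3, 1.5]
opening: 0.252
```

```bash
python3 -m pendant '[0,-1,0,0,0,0,0,-1,0,0,0,0,0,-1,0,0,0,0,0,-1,0,0,0,0,0,-1,0,0,0,0]' && python3 -m pendant '[0,-1,0,0,0,0,0,-1,0,0,0,0,0,-1,0,0,0,0,0,-1,0,0,0,0,0,-1,0,0,0,0]' && python3 -m pendant '[0,-1,0,0,0,0,0,-1,0,0,0,0,0,-1,0,0,0,0,0,-1,0,0,0,0,0,-0.5,0,0,0,0]' && python3 -c "
from h import *
s=snap('scene','s8.png',(100,30,350,230),3)"; python3 plan.py 430 20 300 -76 0 20
```

```text
t: 18.98
eef_pos: [0.4499, 0.1497, 0.1099]
tool_rot: [-1.571, 0.0, 0.24]
wrist_force: [0.3, -0.2, -0.2]
opening: 0.248
t: 19.6
eef_pos: [0.4497, 0.1497, 0.2098]
tool_rot: [-1.571, 0.0, 0.24]
wrist_force: [-0.1, 0.2, -0.2]
opening: 0.25
t: 20.23
eef_pos: [0.4502, 0.1497, 0.3001]
tool_rot: [-1.571, -0.001, 0.24]
wrist_force: [-0.5, -0.4, -0.8]
opening: 0.252
n 20 dist mm 131.4 ang 89.7 rot/row [-0.    0.75  0.  ]
-0.13,0,-0.3
-0.1,0,-0.31
-0.08,0,-0.32
-0.05,0,-0.32
-0.03,0,-0.33
0,0,-0.33
0.02,0,-0.33
0.05,0,-0.32
0.07,0,-0.32
0.1,0,-0.31
0.12,0,-0.3
0.15,0,-0.29
0.17,0,-0.28
0.19,0,-0.27
0.21,0,-0.25
0.23,0,-0.23
0.25,0,-0.22
0.26,0,-0.2
0.28,0,-0.17
0.29,0,-0.15
```

View pics/s8.png

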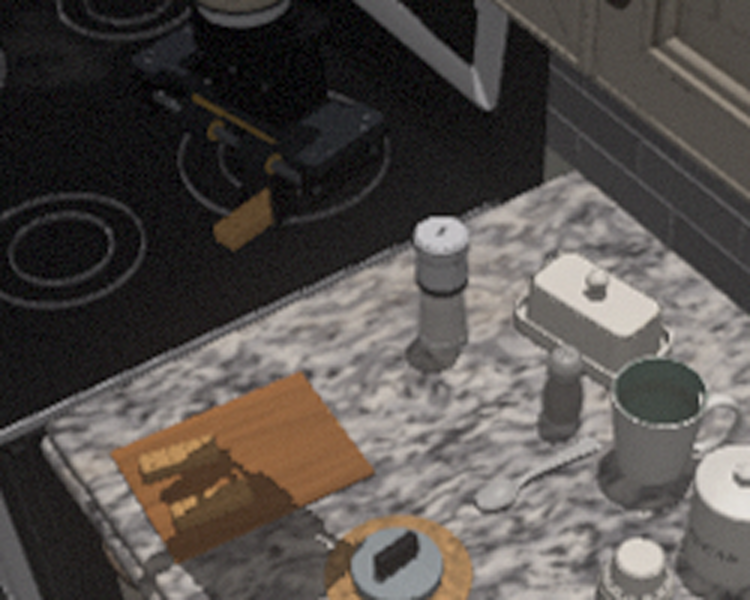

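The first biscuit is held, and it hangs level at about (243,220) in the crop. Now I'll yaw the tool and carry it towards the jar.

```bash
python3 -m pendant '[-0.13,0,-0.3,0,0.86,0,-0.1,0,-0.31,0,0.86,0,-0.08,0,-0.32,0,0.86,0,-0.05,0,-0.32,0,0.86,0,-0.03,0,-0.33,0,0.86,0]' && python3 -m pendant '[0,0,-0.33,0,0.86,0,0.02,0,-0.33,0,0.86,0,0.05,0,-0.32,0,0.86,0,0.07,0,-0.32,0,0.86,0,0.1,0,-0.31,0,0.86,0]' && python3 -m pendant '[0.12,0,-0.3,0,0.86,0,0.15,0,-0.29,0,0.86,0,0.17,0,-0.28,0,0.86,0,0.19,0,-0.27,0,0.86,0,0.21,0,-0.25,0,0.86,0]' && python3 -m pendant '[0.23,0,-0.23,0,0.86,0,0.25,0,-0.22,0,0.86,0,0.26,0,-0.2,0,0.86,0,0.28,0,-0.17,0,0.86,0,0.29,0,-0.15,0,0.86,0]'; python3 plan.py 418 -100 300 -90 75 20; python3 -c "
from h import *
print(monitor.state()['joint_pos'])"
```

```text
t: 20.9
eef_pos: [0.4435, 0.1172, 0.2983]
tool_rot: [-1.571, 0.002, -0.214]
wrist_force: [-0.1, -0.3, -0.9]
opening: 0.252
t: 21.52
eef_pos: [0.4357, 0.0855, 0.2984]
tool_rot: [-1.572, 0.001, -0.664]
wrist_force: [-1.3, 0.0, -1.2]
opening: 0.248
t: 22.15
eef_pos: [0.4261, 0.0543, 0.2984]
tool_rot: [-1.572, 0.001, -1.114]
wrist_force: [-0.1, 0.3, 0.7]
opening: 0.251
t: 22.78
eef_pos: [0.4146, 0.0237, 0.2984]
tool_rot: [-1.573, 0.0, -1.565]
wrist_force: [-0.3, 0.1, -0.4]
opening: 0.243
n 20 dist mm 123.7 ang 75.0 rot/row [-0.    0.   -0.63]
0.31,0,0.01
0.31,0.02,0.01
0.31,0.04,0.01
0.3,0.06,0.01
0.3,0.08,0.01
0.29,0.1,0.01
0.29,0.11,0.01
0.28,0.13,0.01
0.27,0.15,0.01
0.26,0.17,0.01
0.25,0.19,0.01
0.24,0.2,0.01
0.22,0.22,0.01
0.21,0.23,0.01
0.19,0.24,0.01
0.18,0.25,0.01
0.16,0.27,0.01
0.14,0.28,0.01
0.12,0.28,0.01
0.1,0.29,0.01
[-2.13553388e-01  1.37254436e-01  1.81838287e+00 -1.30002620e-05
  1.18772914e+00 -2.19816846e-01]
```

```bash
python3 -m pendant '[0.41,0,0.01,0,0,-0.85,0.41,0.04,0.01,0,0,-0.85,0.4,0.08,0.01,0,0,-0.85,0.4,0.11,0.01,0,0,-0.85,0.39,0.14,0.01,0,0,-0.85]' && python3 -m pendant '[0.38,0.17,0.01,0,0,-0.85,0.36,0.2,0.01,0,0,-0.85,0.34,0.23,0.01,0,0,-0.85,0.32,0.26,0.01,0,0,-0.85,0.3,0.28,0.01,0,0,-0.85]' && python3 -c "
from h import *
print(monitor.state()['joint_pos'])"
```

```text
t: 23.4
eef_pos: [0.4162, -0.0175, 0.2985]
tool_rot: [-1.572, -0.448, -1.561]
wrist_force: [0.1, -0.4, -0.9]
opening: 0.246
t: 24.02
eef_pos: [0.4178, -0.0587, 0.2997]
tool_rot: [-1.572, -0.892, -1.56]
wrist_force: [-0.1, -0.9, -1.1]
opening: 0.247
[ 0.1591719   0.35523359  1.89133083 -0.93971912  1.26427963  0.62684055]
```

```bash
python3 -m pendant '[0.27,0.3,0.01,0,0,-0.85,0.25,0.32,0.01,0,0,-0.85,0.22,0.34,0.01,0,0,-0.85,0.19,0.36,0.01,0,0,-0.85,0.16,0.38,0.01,0,0,-0.85]' && python3 -c "
from h import *
print(monitor.state()['joint_pos'])
s=snap('scene','s9.png',(180,130,340,310),3.3)
s=snap('top','t9.png',(180,130,400,270),3.5)"
```

```text
t: 24.65
eef_pos: [0.4194, -0.0992, 0.3024]
tool_rot: [-1.575, -1.337, -1.556]
wrist_force: [0.0, 0.4, -0.3]
opening: 0.25
[ 0.2004928   0.5895007   1.96839837 -1.28415396  1.47891792  0.99524049]
```

View pics/s9.png

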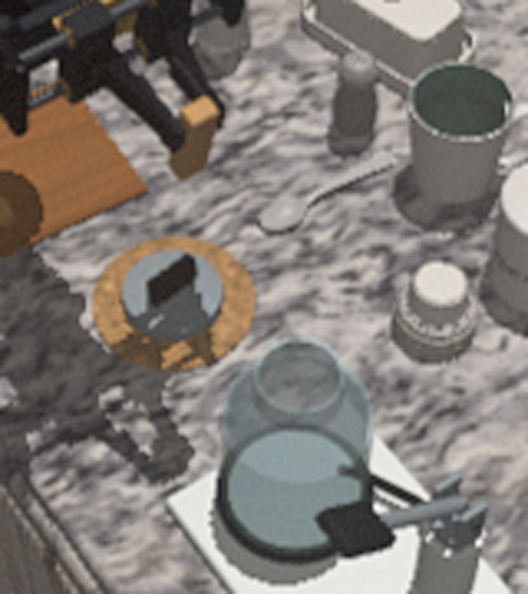

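View pics/t9.png

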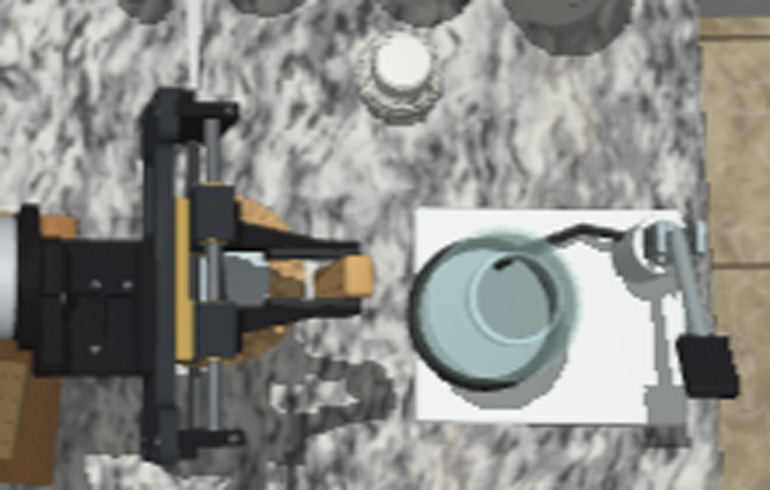

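The biscuit now hangs nearly upright at about (193,135) in the scene crop, and the mouth is clear at about (516,297) in the top crop. I'll check where the mouth and the biscuit are.

```bash
python3 - <<'E'
from h import *
t=cams.snapshot("top"); s=cams.snapshot("scene")
a=((516.5)/3.5-.5+180,297.5/3.5-.5+130); print("mouth top",np.round(onz(t,a,.167)*1000,1))
b=((298.5)/3.3-.5+180,378.5/3.3-.5+130); print("mouth scene",np.round(onz(s,b,.167)*1000,1)); print(tri(t,a,s,b))
st_,Rm=st(); print(np.round(st_["eef_pos"]+Rm@[-.0163,-.004,0],4), "biscuit end top:", np.round(onz(t,((357)/3.5+180-.5,272/3.5+130-.5),.32)*1000), "exp",np.round((st_["eef_pos"]+Rm@[.0197,-.004,0])*1000))
E
python3 plan.py 416.5 -215 240 -90 76.6 8
```

```text
mouth top [ 417.3 -206.9  167. ]
mouth scene [ 415.5 -211.1  167. ]
(array([ 0.4178355 , -0.20798539,  0.1609959 ]), np.float64(0.00028299840664683623))
[ 0.4192 -0.0914  0.2875] biscuit end top: [420. -98. 320.] exp [ 419. -100.  322.]
n 8 dist mm 131.6 ang 0.6 rot/row [-0.01  0.   -0.  ]
shift/row -0.21,0.8,-0.02 x 8
```

```bash
python3 -m pendant '[0,0.85,-0.02,0,0,0,-0.1,0.85,-0.02,0,0,0,-0.2,0.82,-0.02,0,0,0,-0.25,0.8,-0.02,0,0,0,-0.25,0.8,-0.02,0,0,0]' && python3 -m pendant '[-0.3,0.78,-0.02,0,0,0,-0.3,0.78,-0.02,0,0,0,-0.26,0.76,-0.02,0,0,0,0,0,0,0,0,0,0,0,0,0,0,0]' && python3 plan.py 417 -215 193 -90 76.6 5; python3 -c "
from h import *
s=snap('scene','s10.png',(200,160,340,310),4)
s=snap('top','t10.png',(240,150,400,270),4)"
```

```text
t: 25.48
eef_pos: [0.4183, -0.1705, 0.269]
tool_rot: [-1.584, -1.331, -1.558]
wrist_force: [2.1, -0.5, 1.0]
opening: 0.246
t: 26.1
eef_pos: [0.4215, -0.1833, 0.2483]
tool_rot: [-1.612, -1.317, -1.563]
wrist_force: [-0.2, 0.4, 0.8]
opening: 0.25
n 5 dist mm 64.0 ang 2.2 rot/row [ 0.06  0.   -0.04]
shift/row -0.46,0.45,-0.03 x 5
```

View pics/s10.png

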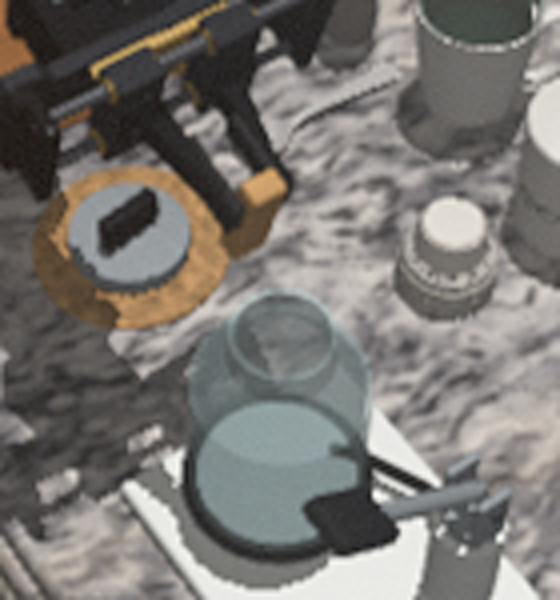

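View pics/t10.png

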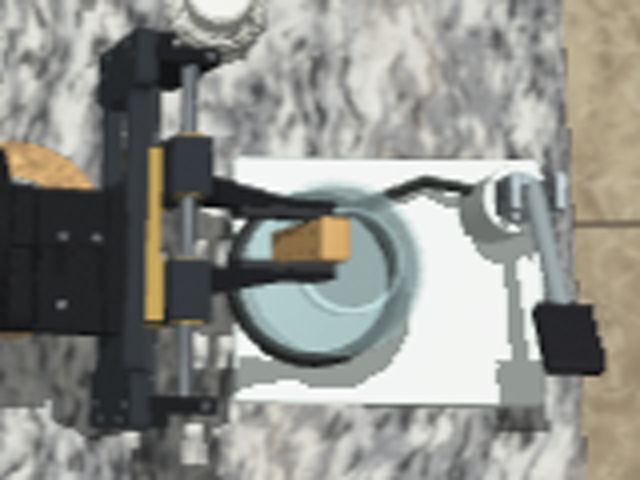

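The arm stopped short at y = -0.183, so a joint limit is probably holding it. I'll check which one.

```bash
python3 -c "
from h import *
s=monitor.state();print(s['joint_pos'],s['eef_pos'],s['wrist_force'])"; python3 plan.py 417 -215 240 -90 60 5
```

```text
[ 0.00302239  0.6867723   2.0262602  -1.430191    1.35551126  1.12140065] [ 0.42144718 -0.18319273  0.24847408] [ 0.63515797 -0.13961628  0.39175498]
n 5 dist mm 33.2 ang 15.6 rot/row [ 0.06 -0.01  0.51]
0,0.33,-0.03
0.02,0.33,-0.04
0.03,0.33,-0.04
0.05,0.33,-0.04
0.07,0.32,-0.04
```

```bash
cat > fk.py <<'E'
import numpy as np
from scipy.spatial.transform import Rotation as R
from scipy.optimize import least_squares
D=[([1.1345,.52845,1.43392,0,1.18138,-.1785],(.1590,.6037,.2216)),([.38287,.36484,1.63089,0,1.14567,-1.3018],(.4406,.2971,.2526)),([-.6967,.26775,1.78678,0,1.08756,-2.3816],(.4157,-.2030,.2526)),([-.27792,.29649,1.87553,0,.96934,-1.96269],(.4443,-.0113,.2154)),
([-.21355,.13725,1.81838,0,1.18773,-.21982],(.4146,.0237,.2984)),([.15917,.35523,1.89133,-.93972,1.26428,.62684],(.4178,-.0587,.2997)),([.20049,.5895,1.9684,-1.28415,1.47892,.99524],(.4194,-.0992,.3024)),([.00302,.68677,2.02626,-1.43019,1.35551,1.1214],(.42145,-.18319,.24847))]
z=lambda q:R.from_euler('z',q); y=lambda q:R.from_euler('y',q)
def fk(q,x,s4=1):
    a,b0,h,L1,d,L2,e1,b2,e2,Lt=x
    v=y(q[4]).apply([e2,0,Lt])+[e1,b2,0]
    v=z(s4*q[3]).apply(v)+[d,0,L2]
    v=y(q[2]).apply(v)+[0,0,L1]
    v=y(q[1]).apply(v)+[a,b0,h]
    return z(q[0]).apply(v)
def Rt(q,s4=1): return z(q[0])*y(q[1]+q[2])*z(s4*q[3])*y(q[4])
def fit(s4=1):
    return least_squares(lambda x:np.concatenate([fk(q,x,s4)-p for q,p in D]+[1e-4*np.array(x)]),[0,.11,.2,.58,.11,.39,0,0,0,.2])
X={s:fit(s) for s in (1,-1)}
if __name__=="__main__":
    for s in X: print(s,np.round(X[s].x,4),"cost",X[s].cost,"maxres",np.abs(X[s].fun[:24]).max())
    print([np.round(Rt(D[i][0],s).apply([0,0,1]),3).tolist() for i in (6,7) for s in (1,-1)])
    print(np.round(R.from_euler('xyz',[-1.612,-1.317,-1.563]).apply([0,1,0]),3))
E
python3 fk.py
```

```text
1 [1.000e-04 1.109e-01 2.742e-01 5.879e-01 1.141e-01 3.919e-01 1.000e-04
 1.000e-04 2.000e-04 3.053e-01] cost 7.199500540423698e-09 maxres 4.515420413381266e-05
-1 [ 0.2734 -0.0019  0.008   0.6295  0.4852  0.2769 -0.4492  0.1108  0.2193
  0.1985] cost 0.0013737507728006173 maxres 0.03274718452451991
[[0.01, -0.973, -0.232], [-0.371, 0.899, -0.232], [-0.033, -0.967, -0.251], [-0.039, 0.967, -0.251]]
[-0.034 -0.967 -0.251]
```

```bash
cat > ik.py <<'E'
from fk import *
x=X[1].x
lo=np.array([-3.08,-.75,.22,-1.43,0,-2.85]);hi=np.array([3.08,2.2,2.44,4.57,2.65,2.85])
# tool const
q=D[0][0]; Rm=R.from_euler('xyz',[-1.5708,0,-.2582])
C=(Rt(q)*z(q[5])).inv()*Rm   # R = Rt*z(q6)*C
def orient(yaw,tilt): return R.from_euler('xyz',[-90,0,yaw],degrees=True)*R.from_rotvec([0,0,-np.radians(tilt)])
def ik(p,Rg,q0=None):
    best=None
    seeds=[q0] if q0 is not None else [[.1,.5,1.9,a,1.2,b] for a in(-1.2,0,1.5,3.) for b in (-1.5,0,1.5)]
    for s in seeds:
        def f(q): return np.r_[(fk(q,x)-p)*5,((Rt(q)*z(q[5])*C).inv()*Rg).as_rotvec()]
        r=least_squares(f,np.clip(s,lo+.01,hi-.01),bounds=(lo,hi))
        if best is None or r.cost<best.cost: best=r
        if best.cost<1e-8: break
    return best.x,best.cost
if __name__=="__main__":
    for yaw in (-90,-80,-70,-60,-50,-40):
        for tilt in (55,65,75,85):
            Rg=orient(yaw,tilt)
            out=[]
            for zc in (.225,.178):
                p=np.array([.417,-.2075,zc])-Rg.apply([-.0163,-.004,0])
                qq,c=ik(p,Rg); out.append((c<1e-7, np.round(min((qq-lo).min(),(hi-qq).min()),2)))
            print(yaw,tilt,out,np.round(qq,2))
E
python3 ik.py
```

```text
-90 55 [(np.True_, np.float64(0.11)), (np.True_, np.float64(0.01))] [-0.2   0.58  2.08 -1.42  0.95  0.98]
-90 65 [(np.False_, np.float64(0.0)), (np.False_, np.float64(0.0))] [-0.12  0.68  2.04 -1.43  1.13  1.08]
-90 75 [(np.False_, np.float64(0.0)), (np.False_, np.float64(0.0))] [-0.1   0.83  2.16  4.57  1.29  1.43]
-90 85 [(np.False_, np.float64(0.0)), (np.False_, np.float64(0.0))] [-0.07  0.95  2.14  4.57  1.48  1.52]
-80 55 [(np.False_, np.float64(0.0)), (np.False_, np.float64(0.0))] [-0.23  0.57  2.2   4.57  0.86  1.13]
-80 65 [(np.False_, np.float64(0.0)), (np.True_, np.float64(0.06))] [-0.15  0.69  2.21  4.51  1.07  1.3 ]
-80 75 [(np.True_, np.float64(0.06)), (np.True_, np.float64(0.1))] [-0.1   0.82  2.21  4.47  1.28  1.47]
-80 85 [(np.True_, np.float64(0.09)), (np.True_, np.float64(0.1))] [-0.07  0.96  2.2   4.47  1.49  1.59]
-70 55 [(np.True_, np.float64(0.1)), (np.True_, np.float64(0.16))] [-0.29  0.56  2.28  4.29  0.81  1.24]
-70 65 [(np.True_, np.float64(0.14)), (np.True_, np.float64(0.11))] [-0.21  0.71  2.33  4.2   1.08  1.46]
-70 75 [(np.True_, np.float64(0.1)), (np.Tr
[... 737 characters left out ...]
.False_, np.float64(0.0))] [-0.37  0.68  2.44  3.76  1.07  1.51]
-50 75 [(np.False_, np.float64(0.0)), (np.False_, np.float64(0.0))] [-0.25  0.9   2.44  3.89  1.43  1.67]
-50 85 [(np.False_, np.float64(0.0)), (np.False_, np.float64(0.0))] [-0.22  1.17  2.44  3.98  1.84  1.9 ]
-40 55 [(np.False_, np.float64(0.0)), (np.False_, np.float64(0.0))] [-0.63  0.49  2.44  3.3   0.67  1.49]
-40 65 [(np.False_, np.float64(0.0)), (np.False_, np.float64(0.0))] [-0.49  0.58  2.44  3.53  0.89  1.45]
-40 75 [(np.False_, np.float64(0.0)), (np.False_, np.float64(0.0))] [-0.31  0.83  2.44  3.76  1.33  1.57]
-40 85 [(np.False_, np.float64(0.0)), (np.False_, np.float64(0.0))] [-0.26  1.26  2.44  3.9   2.    1.93]
```

Run:
```python
from ik import *
q0=[0.003,.687,2.026,-1.40,1.355,1.12]
for yaw in (-95,-100,-110,-120,-130):
    for tilt in (65,75,85):
        Rg=orient(yaw,tilt); out=[]
        for zc in (.225,.178):
            p=np.array([.417,-.2075,zc])-Rg.apply([-.0163,-.004,0])
            qq,c=ik(p,Rg,q0); out.append((c<1e-7, np.round(min((qq-lo).min(),(hi-qq).min()),2)))
        print(yaw,tilt,out,np.round(qq,2), "wrist",np.round(fk(qq,np.r_[x[:9],0]),2),np.round(p,3))
```

```text
-95 65 [(np.True_, np.float64(0.07)), (np.True_, np.float64(0.02))] [-0.12  0.7   2.03 -1.41  1.16  1.12] wrist [0.44 0.06 0.32] [ 0.416 -0.218  0.191]
-95 75 [(np.False_, np.float64(0.0)), (np.False_, np.float64(0.0))] [-0.07  0.8   2.   -1.43  1.33  1.21] wrist [0.45 0.08 0.28] [ 0.416 -0.216  0.193]
-95 85 [(np.False_, np.float64(0.0)), (np.False_, np.float64(0.0))] [-0.04  0.91  1.96 -1.43  1.5   1.29] wrist [0.46 0.09 0.23] [ 0.417 -0.213  0.194]
-100 65 [(np.True_, np.float64(0.15)), (np.True_, np.float64(0.11))] [-0.12  0.71  1.97 -1.32  1.21  1.07] wrist [0.46 0.05 0.32] [ 0.415 -0.218  0.191]
-100 75 [(np.True_, np.float64(0.07)), (np.True_, np.float64(0.05))] [-0.08  0.81  1.96 -1.38  1.36  1.2 ] wrist [0.47 0.07 0.27] [ 0.416 -0.215  0.193]
-100 85 [(np.True_, np.float64(0.01)), (np.True_, np.float64(0.0))] [-0.05  0.92  1.95 -1.43  1.52  1.3 ] wrist [0.47 0.09 0.22] [ 0.416 -0.213  0.194]
-110 65 [(np.True_, np.float64(0.29)), (np.True_, np.float64(0.27))] [-0.14  0.73  1.86 -1.16  1.31  1.01] wrist [0.51 0.04 0.32] [ 0.413 -0.217  0.191]
-110 75 [(np.True_, np.float64(0.
[... 491 characters left out ...]
] [-0.13  0.85  1.74 -1.1   1.55  1.06] wrist [0.56 0.04 0.27] [ 0.413 -0.214  0.193]
-120 85 [(np.True_, np.float64(0.26)), (np.True_, np.float64(0.27))] [-0.11  0.94  1.71 -1.16  1.68  1.12] wrist [0.57 0.05 0.22] [ 0.414 -0.212  0.194]
-130 65 [(np.True_, np.float64(0.51)), (np.True_, np.float64(0.51))] [-0.2   0.78  1.66 -0.92  1.53  0.97] wrist [ 0.59 -0.    0.32] [ 0.41  -0.216  0.191]
-130 75 [(np.True_, np.float64(0.44)), (np.True_, np.float64(0.44))] [-0.17  0.87  1.63 -0.99  1.66  1.03] wrist [0.6  0.01 0.27] [ 0.412 -0.214  0.193]
-130 85 [(np.True_, np.float64(0.36)), (np.True_, np.float64(0.38))] [-0.15  0.96  1.6  -1.05  1.78  1.08] wrist [0.61 0.02 0.22] [ 0.414 -0.212  0.194]
```

q4 is at its lower limit. With this FK model (0.05 mm residual), a yaw of about -105° gives enough room, so I'll re-aim to that.

```bash
cat > tgt.py <<'E'
# tgt.py yaw tilt zc : TCP (mm) putting biscuit centre (tool offset) over the jar axis
import sys
from ik import *
yaw,tilt,zc=map(float,sys.argv[1:4]); off=[float(v)/1000 for v in sys.argv[4:6]] if len(sys.argv)>4 else [-.0163,-.004]
p=np.array([.417,-.2075,zc/1000])-orient(yaw,tilt).apply([*off,0]); print(np.round(p*1000,1))
E
python3 tgt.py -105 75 230; python3 plan.py 414.6 -215.5 245 -105 75 5
```

```text
[ 414.9 -215.3  244.7]
n 5 dist mm 33.2 ang 13.2 rot/row [-0.42  0.13  0.02]
0.05,0.32,-0.06
0.05,0.33,-0.04
0.05,0.33,-0.03
0.05,0.33,-0.01
0.05,0.33,0
```

```bash
python3 -m pendant '[0.05,0.32,-0.06,-0.42,0.13,0.02,0.05,0.33,-0.04,-0.42,0.13,0.02,0.05,0.33,-0.03,-0.42,0.13,0.02,0.05,0.33,-0.01,-0.42,0.13,0.02,0.05,0.33,0,-0.42,0.13,0.02]'; python3 -m pendant '[0,0,0,0,0,0,0,0,0,0,0,0,0,0,0,0,0,0,0,0,0,0,0,0,0,0,0,0,0,0]';python3 plan.py 414.6 -215.5 194 -105 75 5; python3 -c "
from h import *
s=snap('scene','s11.png',(200,160,340,310),4)
s=snap('top','t11.png',(240,150,400,270),4)"
```

```text
t: 26.82
eef_pos: [0.4145, -0.2164, 0.2447]
tool_rot: [-1.572, -1.307, -1.834]
wrist_force: [-0.1, 0.3, -0.2]
opening: 0.248
t: 27.45
eef_pos: [0.4145, -0.2157, 0.2448]
tool_rot: [-1.574, -1.308, -1.829]
wrist_force: [-0.1, -0.9, -0.2]
opening: 0.252
n 5 dist mm 50.8 ang 0.1 rot/row [-0.  0. -0.]
shift/row -0.49,0.13,0 x 5
```

View pics/s11.png

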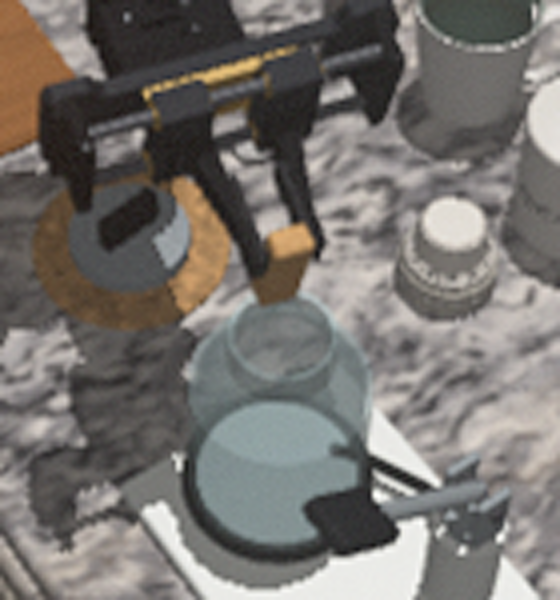

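View pics/t11.png

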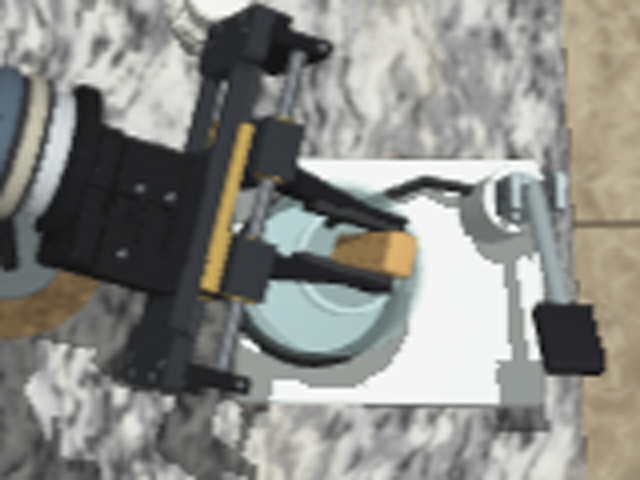

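The biscuit is upright directly over the mouth. I'll lower it 50 mm and release.

```bash
python3 -m pendant '[-0.49,0.13,0,0,0,0,-0.49,0.13,0,0,0,0,-0.49,0.13,0,0,0,0,-0.49,0.13,0,0,0,0,-0.45,0.12,0,0,0,0]'; python3 -c "
from h import *
s=snap('scene','s12.png',(200,160,340,310),4)"
```

```text
t: 28.18
eef_pos: [0.4146, -0.2157, 0.194]
tool_rot: [-1.575, -1.308, -1.828]
wrist_force: [-0.3, -0.2, -0.5]
opening: 0.248
```

View pics/s12.png

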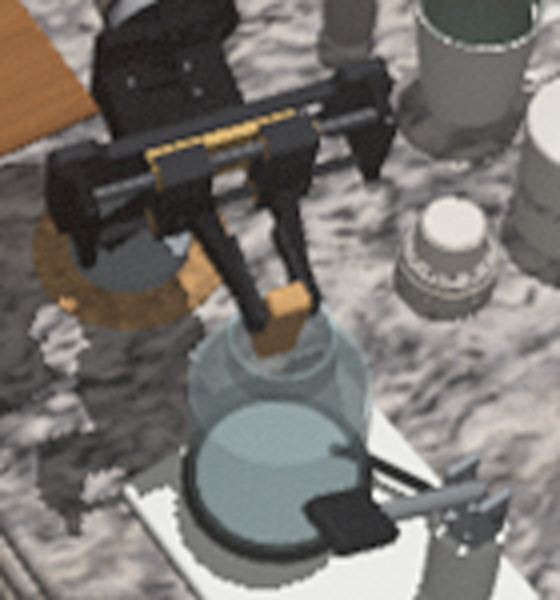

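```bash
python3 -m pendant '[0,0,0,0,0,0,0,0,0,0,0,0,0,0,0,0,0,0,0,0,0,0,0,0,0,0,0,0,0,0]' 40; python3 -c "
from h import *
s=snap('scene','s13.png',(200,160,340,310),4)"
```

```text
t: 28.85
eef_pos: [0.4146, -0.2156, 0.1951]
tool_rot: [-1.572, -1.307, -1.831]
wrist_force: [0.1, -0.2, 0.3]
opening: 0.463
```

View pics/s13.png

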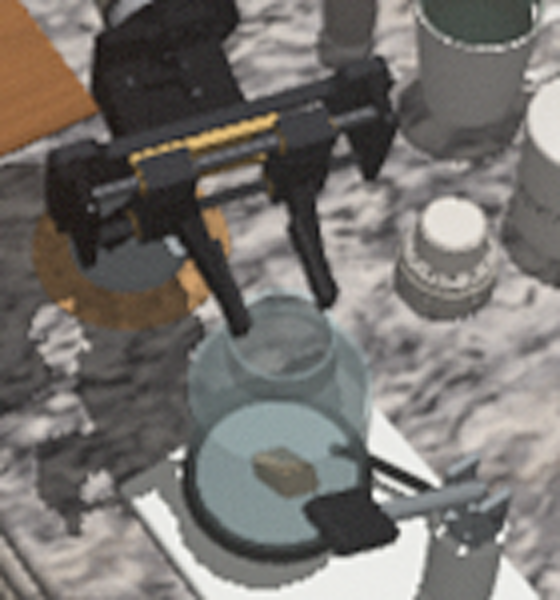

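One biscuit lies on the jar floor at about (285,470). I'll back out upwards and return to the board.

```bash
python3 -m pendant '[0.97,-0.26,0,0,0,0,0.97,-0.26,0,0,0,0,0.97,-0.26,0,0,0,0,0.9,-0.4,0,0,0,0,0.8,-0.5,0,0,0,0]'; python3 plan.py 425 0 290 -60 0 20
```

```text
t: 29.52
eef_pos: [0.4165, -0.2075, 0.2934]
tool_rot: [-1.574, -1.308, -1.83]
wrist_force: [0.1, 0.9, 0.8]
opening: 0.461
n 20 dist mm 207.7 ang 85.7 rot/row [ 0.24 -0.32  0.59]
-0.14,-0.49,-0.11
-0.17,-0.48,-0.1
-0.21,-0.47,-0.08
-0.24,-0.46,-0.06
-0.27,-0.44,-0.04
-0.29,-0.43,-0.02
-0.32,-0.41,0
-0.34,-0.39,0.02
-0.37,-0.37,0.05
-0.39,-0.34,0.07
-0.4,-0.31,0.09
-0.42,-0.29,0.11
-0.43,-0.26,0.13
-0.44,-0.23,0.15
-0.45,-0.19,0.17
-0.45,-0.16,0.19
-0.46,-0.13,0.21
-0.46,-0.09,0.23
-0.45,-0.06,0.25
-0.45,-0.03,0.26
```

```bash
python3 -m pendant '[-0.19,-0.65,-0.14,0.32,-0.43,0.79,-0.25,-0.63,-0.11,0.32,-0.43,0.79,-0.31,-0.61,-0.08,0.32,-0.43,0.79,-0.36,-0.58,-0.05,0.32,-0.43,0.79,-0.4,-0.56,-0.01,0.32,-0.43,0.79]' && python3 -m pendant '[-0.44,-0.53,0.02,0.32,-0.43,0.79,-0.48,-0.5,0.06,0.32,-0.43,0.79,-0.51,-0.46,0.09,0.32,-0.43,0.79,-0.54,-0.42,0.12,0.32,-0.43,0.79,-0.56,-0.38,0.15,0.32,-0.43,0.79]' && python3 -m pendant '[-0.58,-0.32,0.19,0.32,-0.43,0.79,-0.59,-0.27,0.22,0.32,-0.43,0.79,-0.6,-0.21,0.25,0.32,-0.43,0.79,-0.6,-0.15,0.29,0.32,-0.43,0.79,-0.6,-0.06,0.34,0.32,-0.43,0.79]'; python3 -c "
from h import *
print(monitor.state()['joint_pos'])
s=snap('scene','s14.png',(120,120,350,310),3.4)
s=snap('top','t14.png',(120,130,400,290),2.8)"
```

```text
t: 30.15
eef_pos: [0.4199, -0.1382, 0.2911]
tool_rot: [-1.762, -0.864, -1.433]
wrist_force: [-0.3, -0.4, -0.5]
opening: 0.456
t: 30.78
eef_pos: [0.4217, -0.069, 0.2926]
tool_rot: [-1.709, -0.418, -1.243]
wrist_force: [0.9, -0.1, 0.3]
opening: 0.46
t: 31.4
eef_pos: [0.4229, -0.0004, 0.2953]
tool_rot: [-1.578, 0.012, -1.046]
wrist_force: [0.3, -0.9, -0.2]
opening: 0.459
[-0.26897441  0.15857349  1.80094546  0.00335873  1.19603512 -0.79534852]
```

View pics/s14.png

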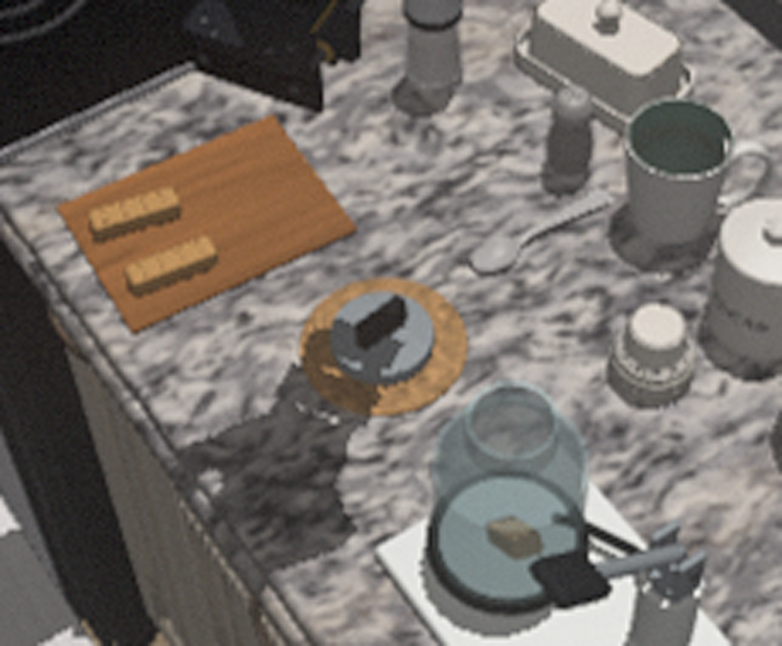

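View pics/t14.png

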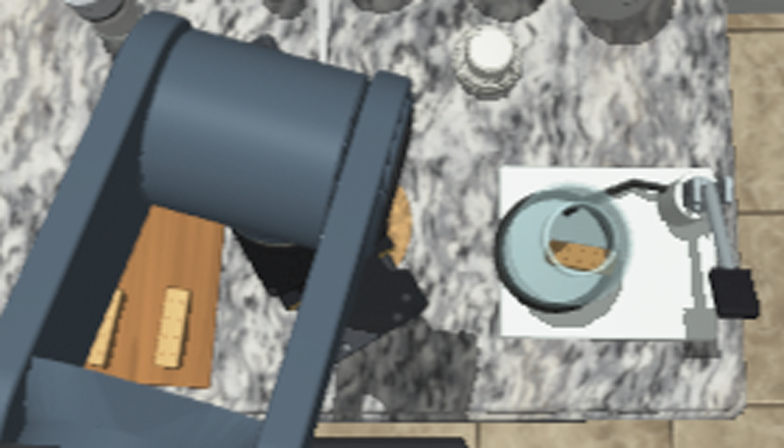

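The other two biscuits haven't moved, at about (135,212) and (170,263) in the scene crop. I'll check reach for the picks.

```bash
python3 - <<'E'
from ik import *
for p,yw in (([.3661,.1413,.009],-8.3),([.3683,.2045,.009],-12.4)):
    q,c=ik(np.array(p),orient(yw,0),[.1,.3,2.0,0,.9,-1.5]); print(np.round(q,2),c)
E
python3 plan.py 366.1 141.3 100 -8.3 0 15
```

```text
[ 0.08  0.7   2.16 -0.01  0.28 -1.34] 3.4560555890844656e-27
[ 0.24  0.71  2.09 -0.01  0.35 -1.11] 2.542461363470991e-19
n 15 dist mm 248.5 ang 51.8 rot/row [ 0.   -0.58 -0.01]
-0.5,0.65,0.08
-0.5,0.65,0.11
-0.49,0.65,0.14
-0.48,0.65,0.17
-0.47,0.65,0.19
-0.46,0.65,0.22
-0.45,0.65,0.25
-0.43,0.65,0.28
-0.41,0.65,0.3
-0.39,0.65,0.33
-0.38,0.65,0.35
-0.35,0.65,0.37
-0.33,0.65,0.39
-0.31,0.65,0.41
-0.28,0.65,0.43
```

```bash
python3 -m pendant '[-0.5,0.65,0.08,0,-0.58,-0.01,-0.5,0.65,0.11,0,-0.58,-0.01,-0.49,0.65,0.14,0,-0.58,-0.01,-0.48,0.65,0.17,0,-0.58,-0.01,-0.47,0.65,0.19,0,-0.58,-0.01]' && python3 -m pendant '[-0.46,0.65,0.22,0,-0.58,-0.01,-0.45,0.65,0.25,0,-0.58,-0.01,-0.43,0.65,0.28,0,-0.58,-0.01,-0.41,0.65,0.3,0,-0.58,-0.01,-0.39,0.65,0.33,0,-0.58,-0.01]' && python3 -m pendant '[-0.38,0.65,0.35,0,-0.58,-0.01,-0.35,0.65,0.37,0,-0.58,-0.01,-0.33,0.65,0.39,0,-0.58,-0.01,-0.31,0.65,0.41,0,-0.58,-0.01,-0.28,0.65,0.43,0,-0.58,-0.01]'; python3 plan.py 366.1 141.3 50 -8.3 0 5; python3 -c "
from h import *
s=snap('scene','s15.png',(120,130,260,230),5)"
```

```text
t: 32.12
eef_pos: [0.4038, 0.0468, 0.23]
tool_rot: [-1.578, 0.005, -0.742]
wrist_force: [0.1, -0.4, 0.1]
opening: 0.46
t: 32.75
eef_pos: [0.3847, 0.0943, 0.1651]
tool_rot: [-1.577, 0.002, -0.438]
wrist_force: [-0.6, 0.7, -0.3]
opening: 0.463
t: 33.38
eef_pos: [0.3656, 0.1416, 0.1001]
tool_rot: [-1.576, -0.002, -0.134]
wrist_force: [0.3, 0.3, 0.4]
opening: 0.46
n 5 dist mm 50.1 ang 0.7 rot/row [0.01 0.02 0.  ]
shift/row 0,0.5,0 x 5
```

View pics/s15.png

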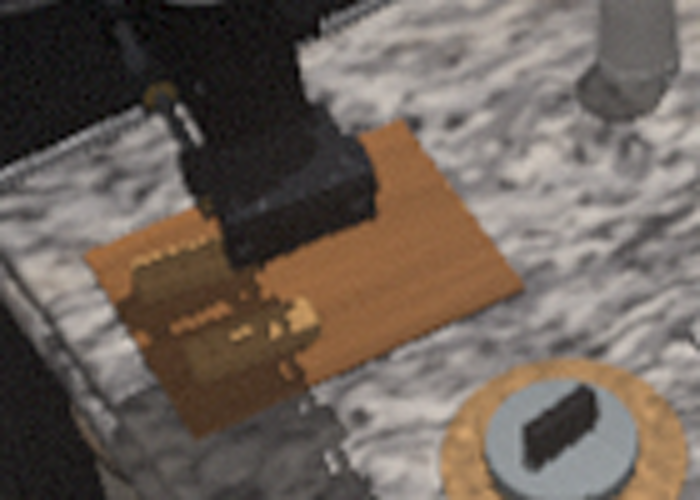

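```bash
python3 -m pendant '[0,0.95,0,0.01,0.02,0,0,0.95,0,0.01,0.02,0,0,0.95,0,0.01,0.02,0,0,0.95,0,0.01,0.02,0,0,0.75,0,0.01,0.02,0]' 42 && python3 -m pendant '[0,0,0,0,0,0,0,0,0,0,0,0,0,0,0,0,0,0,0,0,0,0,0,0,0,0,0,0,0,0]' 0 30
```

```text
t: 34.05
eef_pos: [0.3662, 0.1411, 0.009]
tool_rot: [-1.57, -0.002, -0.147]
wrist_force: [-0.5, 0.3, -0.2]
opening: 0.484
t: 34.67
eef_pos: [0.3664, 0.1412, 0.01]
tool_rot: [-1.57, -0.003, -0.147]
wrist_force: [0.8, 0.2, 6.5]
opening: 0.245
```

```bash
python3 -m pendant '[0,-1,0,0,0,0,0,-1,0,0,0,0,0,-1,0,0,0,0,0,-1,0,0,0,0,0,-1,0,0,0,0]' && python3 -m pendant '[0.2,-1,0,0,0,0,0.2,-1,0,0,0,0,0.2,-1,0,0,0,0,0.2,-1,0,0,0,0,0.2,-1,0,0,0,0]' && python3 -c "
from h import *
s=snap('scene','s16.png',(100,30,350,230),3)"; python3 plan.py 425 0 295 -80 0 15
```

```text
t: 35.3
eef_pos: [0.3655, 0.141, 0.1102]
tool_rot: [-1.57, -0.001, -0.147]
wrist_force: [0.6, 0.1, -0.1]
opening: 0.248
t: 35.92
eef_pos: [0.385, 0.138, 0.2101]
tool_rot: [-1.57, -0.001, -0.147]
wrist_force: [0.0, -0.0, -0.2]
opening: 0.246
n 15 dist mm 165.4 ang 71.6 rot/row [-0.   0.8  0. ]
0.19,-0.28,-0.44
0.23,-0.28,-0.42
0.26,-0.28,-0.4
0.3,-0.28,-0.38
0.33,-0.28,-0.35
0.35,-0.28,-0.32
0.38,-0.28,-0.29
0.4,-0.28,-0.26
0.42,-0.28,-0.22
0.44,-0.28,-0.19
0.45,-0.28,-0.15
0.46,-0.28,-0.11
0.47,-0.28,-0.07
0.48,-0.28,-0.04
0.48,-0.28,0
```

View pics/s16.png

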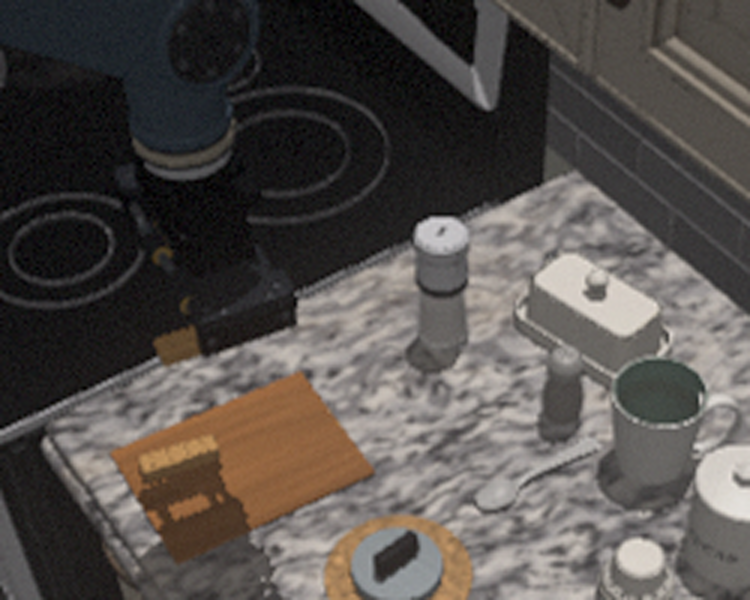

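The second biscuit is held, at about (178,345). Now for the carry: yaw to about -80° first, then tilt.

```bash
python3 -m pendant '[0.19,-0.28,-0.44,0,0.8,0,0.23,-0.28,-0.42,0,0.8,0,0.26,-0.28,-0.4,0,0.8,0,0.3,-0.28,-0.38,0,0.8,0,0.33,-0.28,-0.35,0,0.8,0]' && python3 -m pendant '[0.35,-0.28,-0.32,0,0.8,0,0.38,-0.28,-0.29,0,0.8,0,0.4,-0.28,-0.26,0,0.8,0,0.42,-0.28,-0.22,0,0.8,0,0.44,-0.28,-0.19,0,0.8,0]' && python3 -m pendant '[0.45,-0.28,-0.15,0,0.8,0,0.46,-0.28,-0.11,0,0.8,0,0.47,-0.28,-0.07,0,0.8,0,0.48,-0.28,-0.04,0,0.8,0,0.48,-0.28,0,0,0.8,0]'; python3 plan.py 417 -150 270 -105 75 15
```

```text
t: 36.6
eef_pos: [0.3974, 0.0915, 0.237]
tool_rot: [-1.57, 0.0, -0.568]
wrist_force: [0.3, 0.9, -0.3]
opening: 0.25
t: 37.22
eef_pos: [0.4099, 0.0456, 0.2649]
tool_rot: [-1.57, 0.001, -0.987]
wrist_force: [-0.6, 0.5, -0.9]
opening: 0.245
t: 37.85
eef_pos: [0.4222, -0.0004, 0.2928]
tool_rot: [-1.571, 0.001, -1.406]
wrist_force: [0.5, -0.0, 0.6]
opening: 0.25
n 15 dist mm 151.4 ang 78.4 rot/row [-0.18  0.23 -0.82]
0.49,0.08,-0.1
0.48,0.12,-0.09
0.47,0.16,-0.07
0.46,0.2,-0.06
0.44,0.24,-0.04
0.42,0.28,-0.03
0.39,0.32,-0.01
0.37,0.35,0
0.33,0.38,0.02
0.3,0.4,0.04
0.26,0.43,0.05
0.22,0.45,0.06
0.18,0.46,0.08
0.14,0.48,0.09
0.1,0.48,0.1
```

```bash
python3 -m pendant '[0.49,0.08,-0.1,-0.18,0.23,-0.82,0.48,0.12,-0.09,-0.18,0.23,-0.82,0.47,0.16,-0.07,-0.18,0.23,-0.82,0.46,0.2,-0.06,-0.18,0.23,-0.82,0.44,0.24,-0.04,-0.18,0.23,-0.82]' && python3 -m pendant '[0.42,0.28,-0.03,-0.18,0.23,-0.82,0.39,0.32,-0.01,-0.18,0.23,-0.82,0.37,0.35,0,-0.18,0.23,-0.82,0.33,0.38,0.02,-0.18,0.23,-0.82,0.3,0.4,0.04,-0.18,0.23,-0.82]' && python3 -m pendant '[0.26,0.43,0.05,-0.18,0.23,-0.82,0.22,0.45,0.06,-0.18,0.23,-0.82,0.18,0.46,0.08,-0.18,0.23,-0.82,0.14,0.48,0.09,-0.18,0.23,-0.82,0.1,0.48,0.1,-0.18,0.23,-0.82]'; python3 tgt.py -105 75 230 -17 -4; python3 plan.py 414.8 -216 245 -105 75 5
```

```text
t: 38.48
eef_pos: [0.4205, -0.0502, 0.2852]
tool_rot: [-1.643, -0.436, -1.511]
wrist_force: [-0.5, 0.0, -0.8]
opening: 0.244
t: 39.1
eef_pos: [0.4191, -0.1, 0.2775]
tool_rot: [-1.674, -0.874, -1.613]
wrist_force: [0.1, -0.1, -0.3]
opening: 0.251
t: 39.72
eef_pos: [0.4177, -0.1498, 0.2696]
tool_rot: [-1.583, -1.311, -1.818]
wrist_force: [0.8, -0.6, -0.1]
opening: 0.247
[ 414.9 -215.5  245.4]
n 5 dist mm 70.7 ang 0.3 rot/row [-0.    0.01  0.  ]
shift/row -0.07,0.69,0.14 x 5
```

```bash
python3 -m pendant '[0,0.69,0.14,0,0.01,0,-0.05,0.69,0.14,0,0.01,0,-0.1,0.69,0.14,0,0.01,0,-0.1,0.69,0.14,0,0.01,0,-0.1,0.69,0.14,0,0,0]' && python3 plan.py 414.8 -216 194 -105 75 5; python3 -c "
from h import *
s=snap('scene','s17.png',(200,160,340,310),4)"
```

```text
t: 40.35
eef_pos: [0.4147, -0.217, 0.2457]
tool_rot: [-1.563, -1.309, -1.839]
wrist_force: [0.6, 0.1, -0.4]
opening: 0.25
n 5 dist mm 51.7 ang 0.1 rot/row [-0. -0. -0.]
shift/row -0.5,0.12,0 x 5
```

View pics/s17.png

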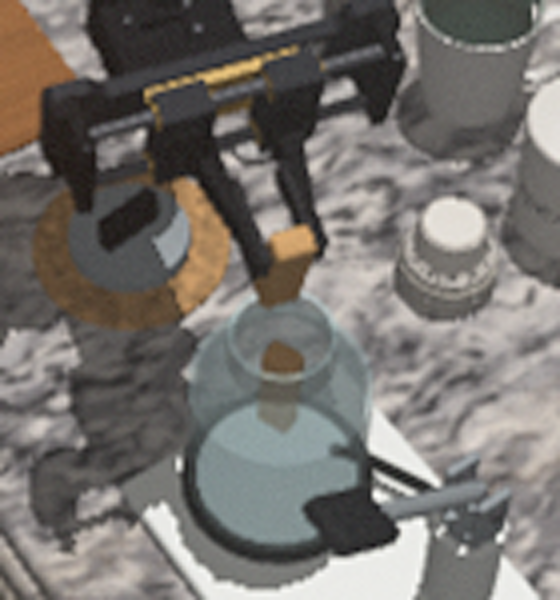

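A biscuit now shows inside the jar at about (278,385), where it wasn't before. I'll look again before dropping the next one.

```bash
python3 -c "
from h import *
s=snap('scene','s18.png',(200,160,340,310),4)
s=snap('top','t18.png',(130,150,400,290),2.9)"
```

```text
(no output)
```

View pics/s18.png

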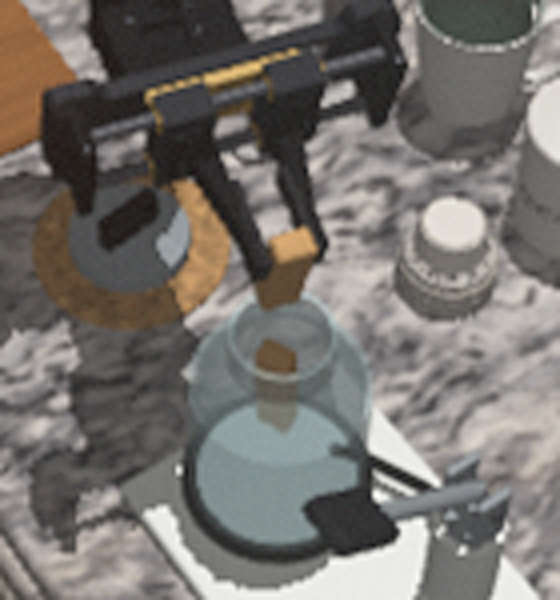

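View pics/t18.png

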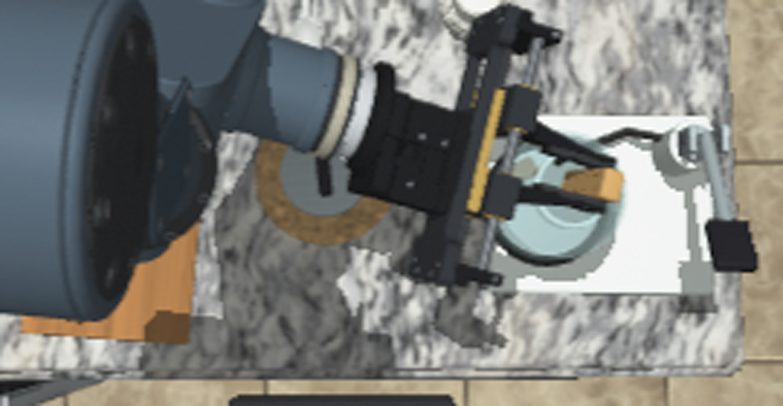

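```bash
python3 -c "
from h import *
s=snap('scene','s19.png',(235,215,315,305),6.5);t=snap('top','t19.png',(280,180,360,255),8)
for b in ((269,247),(269,256),(269,266)):
  print(tri(t,(311,207),s,b))
  for z in (.03,.06,.09): print(z,np.round(onz(s,b,z)[:2]*1000), np.round(onz(t,(311,207),z)[:2]*1000))
"
```

```text
(array([ 0.43966162, -0.1801564 ,  0.09554586]), np.float64(0.002638263133680398))
0.03 [ 465. -147.] [ 447. -189.]
0.06 [ 453. -162.] [ 444. -185.]
0.09 [ 441. -177.] [ 441. -181.]
(array([ 0.44087118, -0.18349379,  0.06088233]), np.float64(0.0071452427176512436))
0.03 [ 449. -167.] [ 447. -189.]
0.06 [ 438. -182.] [ 444. -185.]
0.09 [ 426. -196.] [ 441. -181.]
(array([ 0.44225313, -0.18740167,  0.02061649]), np.float64(0.012395427913197938))
0.03 [ 433. -189.] [ 447. -189.]
0.06 [ 422. -203.] [ 444. -185.]
0.09 [ 411. -217.] [ 441. -181.]
```

View pics/s19.png

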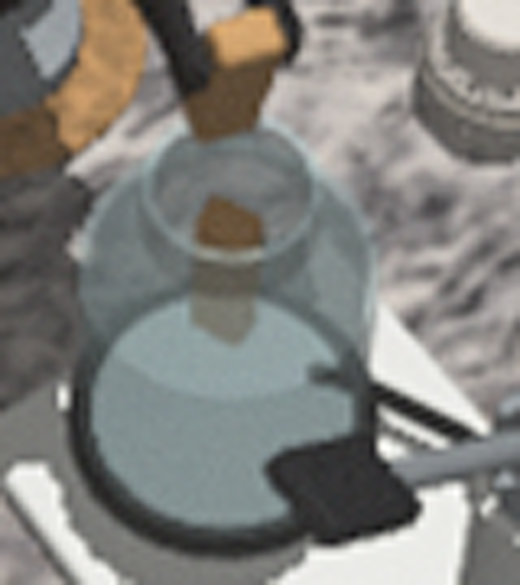

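View pics/t19.png

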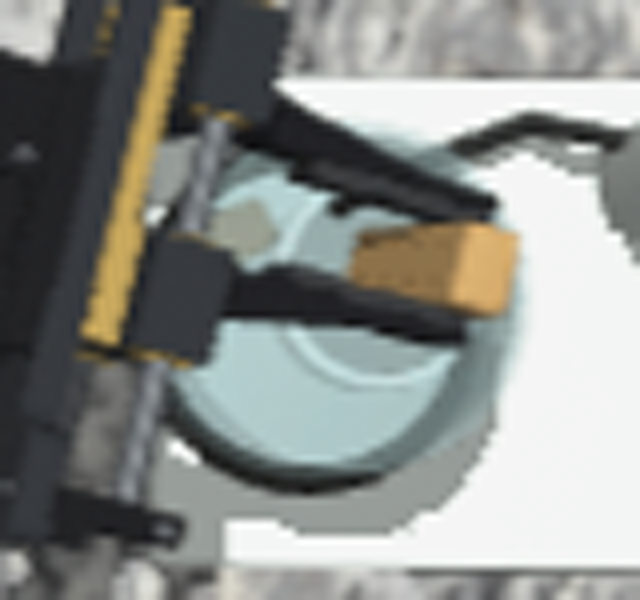

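The first biscuit now stands upright on the jar floor at about (441,-183) mm, its top at z of about 0.09. It was nudged, but it is well below the rim and not in the way. I'll carry on with the drop.

```bash
python3 -m pendant '[-0.49,0.13,0,0,0,0,-0.49,0.13,0,0,0,0,-0.49,0.13,0,0,0,0,-0.49,0.12,0,0,0,0,-0.45,0.1,0,0,0,0]' && python3 -m pendant '[0,0,0,0,0,0,0,0,0,0,0,0,0,0,0,0,0,0,0,0,0,0,0,0,0,0,0,0,0,0]' 40; python3 -c "
from h import *
s=snap('scene','s20.png',(200,160,340,310),4)"
```

```text
t: 41.22
eef_pos: [0.415, -0.2153, 0.1952]
tool_rot: [-1.568, -1.309, -1.835]
wrist_force: [-0.8, 0.9, 0.4]
opening: 0.245
t: 41.85
eef_pos: [0.415, -0.2153, 0.1963]
tool_rot: [-1.564, -1.309, -1.838]
wrist_force: [-0.8, 0.3, -0.1]
opening: 0.46
```

View pics/s20.png

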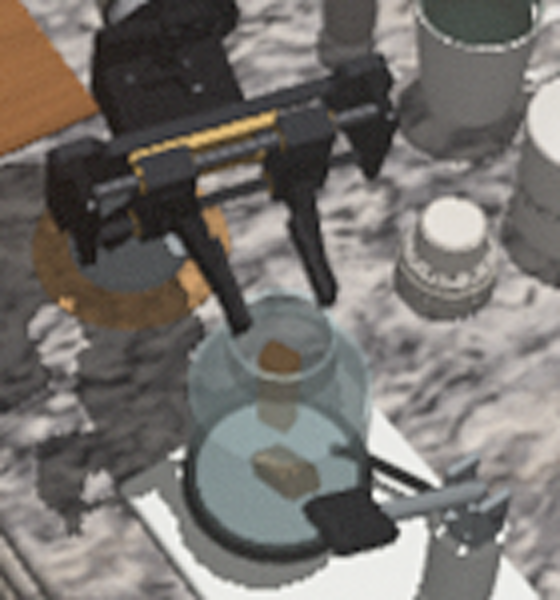

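Both biscuits are inside. I'll back out and go for the last one.

```bash
python3 -m pendant '[0.97,-0.26,0,0,0,0,0.97,-0.26,0,0,0,0,0.97,-0.26,0,0,0,0,0.9,-0.4,0,0,0,0,0.8,-0.5,0,0,0,0]' && python3 -m pendant '[-0.19,-0.65,-0.14,0.32,-0.43,0.79,-0.25,-0.63,-0.11,0.32,-0.43,0.79,-0.31,-0.61,-0.08,0.32,-0.43,0.79,-0.36,-0.58,-0.05,0.32,-0.43,0.79,-0.4,-0.56,-0.01,0.32,-0.43,0.79]' && python3 -m pendant '[-0.44,-0.53,0.02,0.32,-0.43,0.79,-0.48,-0.5,0.06,0.32,-0.43,0.79,-0.51,-0.46,0.09,0.32,-0.43,0.79,-0.54,-0.42,0.12,0.32,-0.43,0.79,-0.56,-0.38,0.15,0.32,-0.43,0.79]' && python3 -m pendant '[-0.58,-0.32,0.19,0.32,-0.43,0.79,-0.59,-0.27,0.22,0.32,-0.43,0.79,-0.6,-0.21,0.25,0.32,-0.43,0.79,-0.6,-0.15,0.29,0.32,-0.43,0.79,-0.6,-0.06,0.34,0.32,-0.43,0.79]'; python3 -c "
from h import *
print(monitor.state()['joint_pos'])
s=snap('scene','s21.png',(120,120,350,310),3.4)
s=snap('top','t21.png',(120,130,400,290),2.8)"; python3 plan.py 368.3 204.5 100 -12.4 0 15
```

```text
t: 42.52
eef_pos: [0.4168, -0.207, 0.2946]
tool_rot: [-1.566, -1.309, -1.837]
wrist_force: [0.2, 0.3, 0.6]
opening: 0.459
t: 43.15
eef_pos: [0.42, -0.1377, 0.2921]
tool_rot: [-1.76, -0.866, -1.434]
wrist_force: [-0.2, -0.3, -0.4]
opening: 0.459
t: 43.78
eef_pos: [0.4218, -0.0684, 0.2935]
tool_rot: [-1.708, -0.42, -1.242]
wrist_force: [-0.3, -0.3, 0.7]
opening: 0.46
t: 44.4
eef_pos: [0.4229, 0.0001, 0.2961]
tool_rot: [-1.578, 0.01, -1.045]
wrist_force: [0.2, -0.4, -0.6]
opening: 0.46
[-2.66449003e-01  1.56948347e-01  1.80062047e+00  1.69070696e-03
  1.19595929e+00 -7.93221718e-01]
n 15 dist mm 289.2 ang 47.6 rot/row [ 0.   -0.53 -0.01]
-0.68,0.66,0.19
-0.67,0.66,0.23
-0.66,0.66,0.26
-0.64,0.66,0.3
-0.62,0.66,0.33
-0.61,0.65,0.37
-0.58,0.65,0.4
-0.56,0.65,0.43
-0.54,0.65,0.46
-0.51,0.65,0.49
-0.48,0.65,0.52
-0.46,0.65,0.54
-0.42,0.65,0.57
-0.39,0.65,0.59
-0.36,0.65,0.61
```

View pics/s21.png

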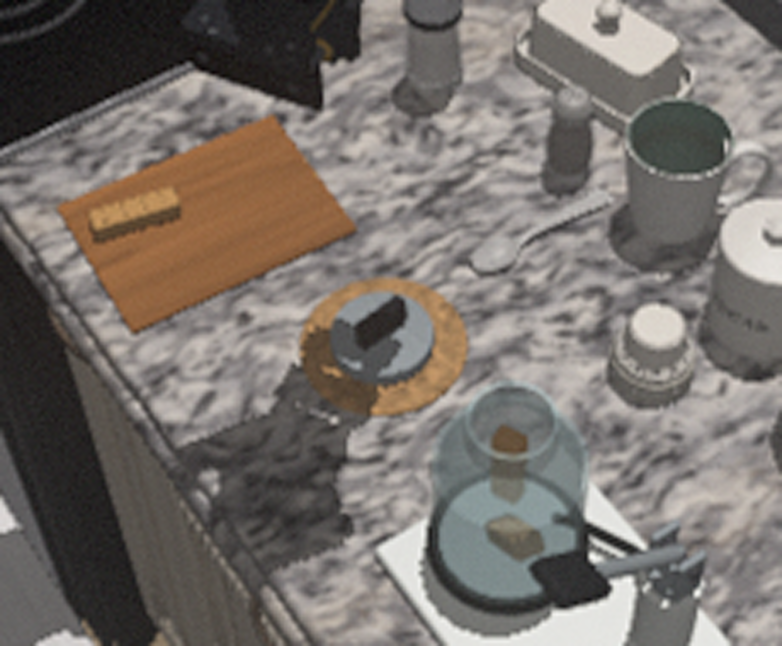

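View pics/t21.png

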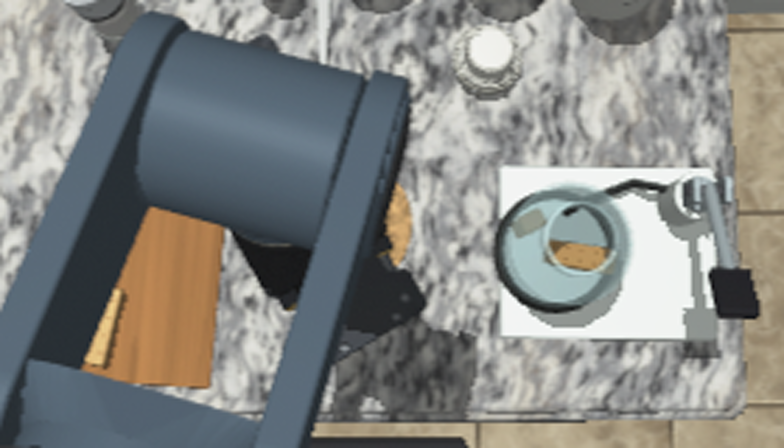

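```bash
python3 -c "
from h import *
s=snap('scene','s22.png',(235,215,315,305),6.5);t=snap('top','t22.png',(285,185,355,250),9)
"
```

```text
(no output)
```

View pics/s22.png

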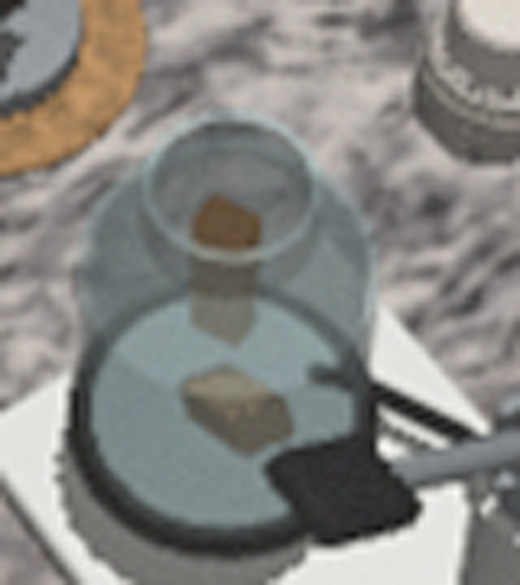

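View pics/t22.png

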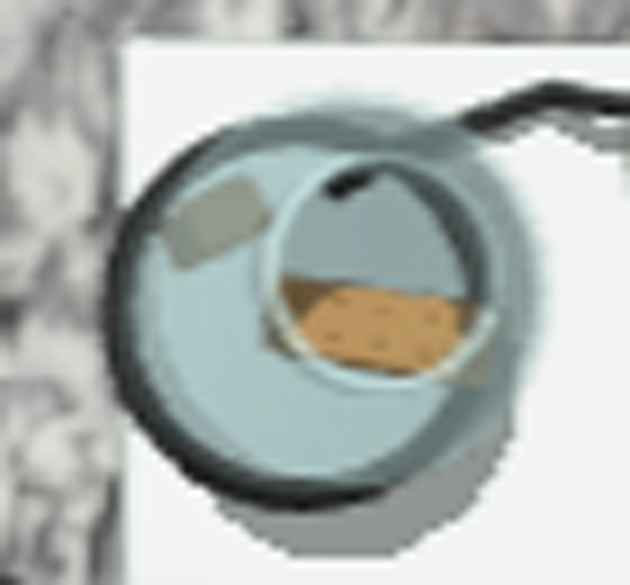

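One biscuit lies flat and the other stands against the wall, both low in the jar, so the neck is free. Now the last biscuit.

```bash
python3 -m pendant '[-0.68,0.66,0.19,0,-0.53,-0.01,-0.67,0.66,0.23,0,-0.53,-0.01,-0.66,0.66,0.26,0,-0.53,-0.01,-0.64,0.66,0.3,0,-0.53,-0.01,-0.62,0.66,0.33,0,-0.53,-0.01]' && python3 -m pendant '[-0.61,0.65,0.37,0,-0.53,-0.01,-0.58,0.65,0.4,0,-0.53,-0.01,-0.56,0.65,0.43,0,-0.53,-0.01,-0.54,0.65,0.46,0,-0.53,-0.01,-0.51,0.65,0.49,0,-0.53,-0.01]' && python3 -m pendant '[-0.48,0.65,0.52,0,-0.53,-0.01,-0.46,0.65,0.54,0,-0.53,-0.01,-0.42,0.65,0.57,0,-0.53,-0.01,-0.39,0.65,0.59,0,-0.53,-0.01,-0.36,0.65,0.61,0,-0.53,-0.01]'; python3 plan.py 368.3 204.5 9 -12.4 0 5; python3 -c "
from h import *
s=snap('scene','s23.png',(120,130,260,230),5)"
```

```text
t: 45.22
eef_pos: [0.4047, 0.0684, 0.2296]
tool_rot: [-1.578, 0.003, -0.767]
wrist_force: [0.6, -0.3, -0.4]
opening: 0.461
t: 45.85
eef_pos: [0.3864, 0.1367, 0.1645]
tool_rot: [-1.578, -0.001, -0.489]
wrist_force: [-0.2, 0.4, -0.2]
opening: 0.462
t: 46.48
eef_pos: [0.3683, 0.205, 0.0989]
tool_rot: [-1.578, -0.004, -0.21]
wrist_force: [-0.1, -0.6, -0.7]
opening: 0.458
n 5 dist mm 89.9 ang 0.6 rot/row [0.01 0.01 0.01]
shift/row 0,0.9,0 x 5
```

View pics/s23.png

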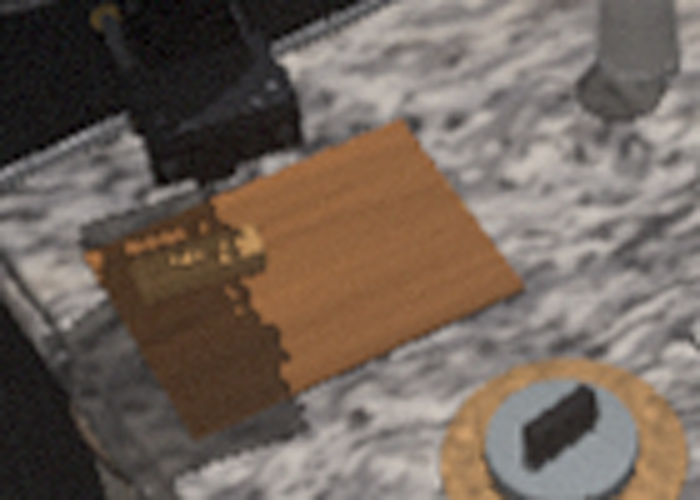

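The biscuit is still in place at about (200,265). I'll lower, grip and lift.

```bash
python3 -m pendant '[0,0.95,0,0.01,0.01,0.01,0,0.95,0,0.01,0.01,0.01,0,0.95,0,0.01,0.01,0.01,0,0.9,0,0.01,0.01,0.01,0,0.75,0,0.01,0.01,0.01]' 42 && python3 -m pendant '[0,0,0,0,0,0,0,0,0,0,0,0,0,0,0,0,0,0,0,0,0,0,0,0,0,0,0,0,0,0]' 0 30
```

```text
t: 47.15
eef_pos: [0.3687, 0.2039, 0.0088]
tool_rot: [-1.572, 0.002, -0.219]
wrist_force: [0.2, -0.8, -0.0]
opening: 0.481
t: 47.78
eef_pos: [0.3689, 0.2039, 0.01]
tool_rot: [-1.572, 0.001, -0.219]
wrist_force: [-0.3, -0.2, 4.6]
opening: 0.251
```

```bash
python3 -m pendant '[0,-1,0,0,0,0,0,-1,0,0,0,0,0,-1,0,0,0,0,0,-1,0,0,0,0,0,-1,0,0,0,0]' && python3 -m pendant '[0.2,-1,-0.3,0,0,0,0.2,-1,-0.5,0,0,0,0.2,-1,-0.6,0,0,0,0.2,-1,-0.6,0,0,0,0.2,-1,-0.6,0,0,0]' && python3 -c "
from h import *
s=snap('scene','s24.png',(100,30,350,230),3)"; python3 plan.py 425 0 295 -80 0 15
```

```text
t: 48.4
eef_pos: [0.3684, 0.2037, 0.1102]
tool_rot: [-1.572, 0.002, -0.219]
wrist_force: [-0.4, 0.7, -0.1]
opening: 0.246
t: 49.02
eef_pos: [0.3766, 0.1484, 0.2102]
tool_rot: [-1.572, 0.002, -0.219]
wrist_force: [0.5, 0.2, -0.3]
opening: 0.247
n 15 dist mm 175.6 ang 67.4 rot/row [-0.    0.75  0.  ]
0.26,-0.28,-0.45
0.29,-0.28,-0.43
0.33,-0.28,-0.4
0.36,-0.28,-0.37
0.38,-0.28,-0.34
0.41,-0.28,-0.31
0.43,-0.28,-0.28
0.45,-0.28,-0.25
0.47,-0.28,-0.21
0.49,-0.28,-0.17
0.5,-0.28,-0.13
0.51,-0.28,-0.09
0.51,-0.28,-0.05
0.52,-0.28,-0.01
0.52,-0.28,0.03
```

View pics/s24.png

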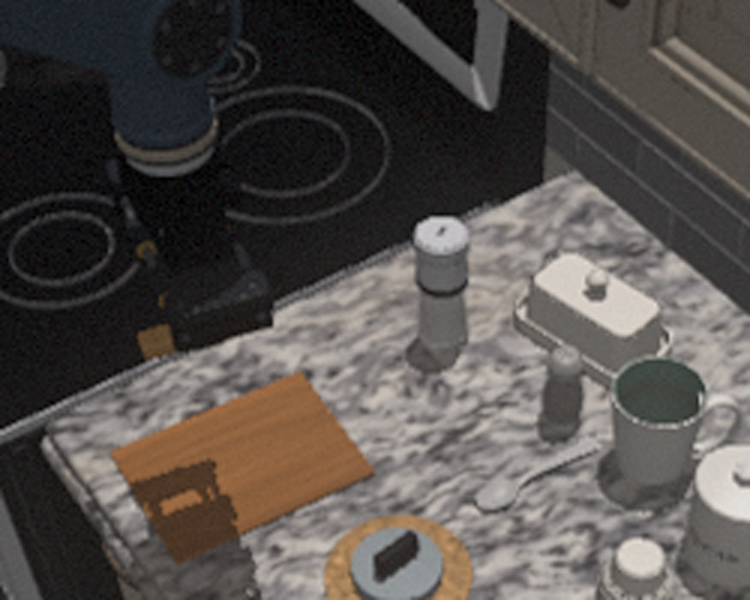

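The last biscuit is held, at about (155,341), and the board is empty. I'll carry it over.

```bash
python3 -m pendant '[0.26,-0.28,-0.45,0,0.75,0,0.29,-0.28,-0.43,0,0.75,0,0.33,-0.28,-0.4,0,0.75,0,0.36,-0.28,-0.37,0,0.75,0,0.38,-0.28,-0.34,0,0.75,0]' && python3 -m pendant '[0.41,-0.28,-0.31,0,0.75,0,0.43,-0.28,-0.28,0,0.75,0,0.45,-0.28,-0.25,0,0.75,0,0.47,-0.28,-0.21,0,0.75,0,0.49,-0.28,-0.17,0,0.75,0]' && python3 -m pendant '[0.5,-0.28,-0.13,0,0.75,0,0.51,-0.28,-0.09,0,0.75,0,0.51,-0.28,-0.05,0,0.75,0,0.52,-0.28,-0.01,0,0.75,0,0.52,-0.28,0.03,0,0.75,0]' && python3 -m pendant '[0.49,0.08,-0.1,-0.18,0.23,-0.82,0.48,0.12,-0.09,-0.18,0.23,-0.82,0.47,0.16,-0.07,-0.18,0.23,-0.82,0.46,0.2,-0.06,-0.18,0.23,-0.82,0.44,0.24,-0.04,-0.18,0.23,-0.82]' && python3 -m pendant '[0.42,0.28,-0.03,-0.18,0.23,-0.82,0.39,0.32,-0.01,-0.18,0.23,-0.82,0.37,0.35,0,-0.18,0.23,-0.82,0.33,0.38,0.02,-0.18,0.23,-0.82,0.3,0.4,0.04,-0.18,0.23,-0.82]' && python3 -m pendant '[0.26,0.43,0.05,-0.18,0.23,-0.82,0.22,0.45,0.06,-0.18,0.23,-0.82,0.18,0.46,0.08,-0.18,0.23,-0.82,0.14,0.48,0.09,-0.18,0.23,-0.82,0.1,0.48,0.1,-0.18,0.23,-0.82]'; python3 plan.py 414.8 -216 245 -105 75 5
```

```text
t: 49.7
eef_pos: [0.3923, 0.0995, 0.2372]
tool_rot: [-1.573, 0.002, -0.614]
wrist_force: [0.6, -0.5, -0.2]
opening: 0.247
t: 50.32
eef_pos: [0.4079, 0.0505, 0.2651]
tool_rot: [-1.574, 0.001, -1.007]
wrist_force: [-0.2, 0.3, -1.7]
opening: 0.246
t: 50.95
eef_pos: [0.4238, 0.0014, 0.2931]
tool_rot: [-1.574, 0.0, -1.4]
wrist_force: [-0.2, -0.9, 0.1]
opening: 0.245
t: 51.58
eef_pos: [0.4224, -0.0484, 0.2855]
tool_rot: [-1.646, -0.437, -1.503]
wrist_force: [-1.1, 0.0, 0.4]
opening: 0.246
t: 52.2
eef_pos: [0.4213, -0.0982, 0.2778]
tool_rot: [-1.679, -0.875, -1.603]
wrist_force: [0.0, -0.0, -0.7]
opening: 0.249
t: 52.82
eef_pos: [0.4202, -0.148, 0.27]
tool_rot: [-1.593, -1.313, -1.802]
wrist_force: [-0.4, -0.3, -1.8]
opening: 0.25
n 5 dist mm 72.6 ang 0.6 rot/row [-0.01  0.01  0.01]
shift/row -0.07,0.71,0.12 x 5
```

```bash
python3 -m pendant '[0,0.71,0.12,-0.01,0.01,0.01,-0.05,0.71,0.12,-0.01,0.01,0.01,-0.1,0.71,0.12,-0.01,0.01,0.01,-0.1,0.71,0.12,-0.01,0.01,0.01,-0.1,0.71,0.12,-0.01,0.01,0]' && python3 plan.py 414.8 -216 194 -105 75 5; python3 -c "
from h import *
s=snap('scene','s25.png',(200,160,340,310),4);t=snap('top','t25.png',(280,180,360,255),8)"
```

```text
t: 53.45
eef_pos: [0.4146, -0.2168, 0.2456]
tool_rot: [-1.575, -1.307, -1.827]
wrist_force: [0.1, -0.0, -0.3]
opening: 0.251
n 5 dist mm 51.6 ang 0.2 rot/row [-0.  0. -0.]
shift/row -0.5,0.13,0 x 5
```

View pics/s25.png

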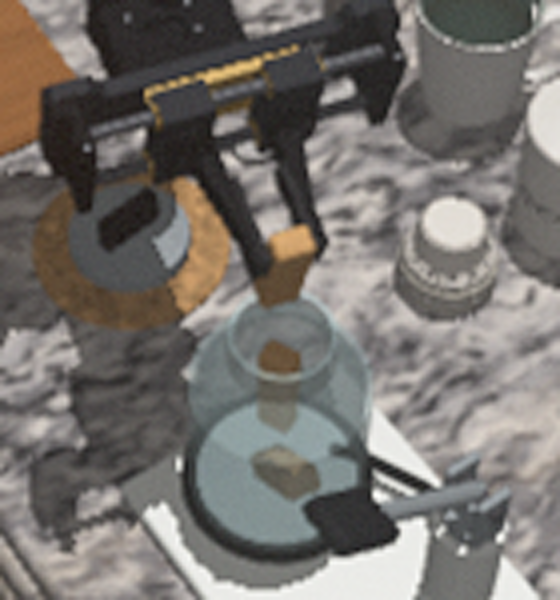

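View pics/t25.png

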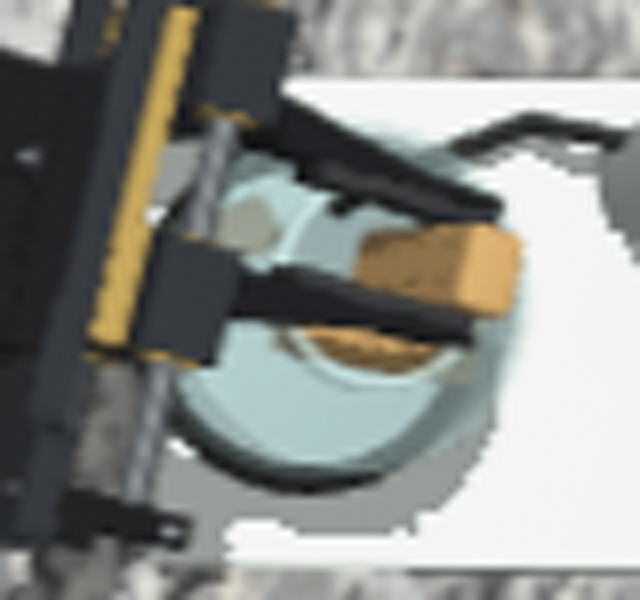

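The biscuit is lined up over the mouth as before. I'll lower and release.

```bash
python3 -m pendant '[-0.49,0.13,0,0,0,0,-0.49,0.13,0,0,0,0,-0.49,0.13,0,0,0,0,-0.49,0.12,0,0,0,0,-0.45,0.1,0,0,0,0]' && python3 -m pendant '[0,0,0,0,0,0,0,0,0,0,0,0,0,0,0,0,0,0,0,0,0,0,0,0,0,0,0,0,0,0]' 40 && python3 -m pendant '[0.97,-0.26,0,0,0,0,0.97,-0.26,0,0,0,0,0.97,-0.26,0,0,0,0,0.9,-0.4,0,0,0,0,0.8,-0.5,0,0,0,0]' && python3 -m pendant '[-0.19,-0.65,-0.14,0.32,-0.43,0.79,-0.25,-0.63,-0.11,0.32,-0.43,0.79,-0.31,-0.61,-0.08,0.32,-0.43,0.79,-0.36,-0.58,-0.05,0.32,-0.43,0.79,-0.4,-0.56,-0.01,0.32,-0.43,0.79]' && python3 -m pendant '[-0.44,-0.53,0.02,0.32,-0.43,0.79,-0.48,-0.5,0.06,0.32,-0.43,0.79,-0.51,-0.46,0.09,0.32,-0.43,0.79,-0.54,-0.42,0.12,0.32,-0.43,0.79,-0.56,-0.38,0.15,0.32,-0.43,0.79]' && python3 -m pendant '[-0.58,-0.32,0.19,0.32,-0.43,0.79,-0.59,-0.27,0.22,0.32,-0.43,0.79,-0.6,-0.21,0.25,0.32,-0.43,0.79,-0.6,-0.15,0.29,0.32,-0.43,0.79,-0.6,-0.06,0.34,0.32,-0.43,0.79]'; python3 -c "
from h import *
s=snap('scene','s26.png',(130,130,320,320),3.1)
s=snap('top','t26.png',(285,185,355,250),9)"; python3 plan.py 444.8 -11.5 120 6.5 0 15
```

```text
t: 54.18
eef_pos: [0.415, -0.2148, 0.1951]
tool_rot: [-1.58, -1.307, -1.821]
wrist_force: [-0.3, -0.1, -0.1]
opening: 0.247
t: 54.8
eef_pos: [0.4149, -0.215, 0.1962]
tool_rot: [-1.576, -1.307, -1.825]
wrist_force: [-0.1, 0.5, -0.1]
opening: 0.461
t: 55.42
eef_pos: [0.417, -0.2069, 0.2946]
tool_rot: [-1.578, -1.307, -1.824]
wrist_force: [0.4, 0.5, 0.2]
opening: 0.463
t: 56.05
eef_pos: [0.4201, -0.1376, 0.2923]
tool_rot: [-1.763, -0.863, -1.43]
wrist_force: [0.6, -0.3, 1.0]
opening: 0.459
t: 56.68
eef_pos: [0.4219, -0.0683, 0.2938]
tool_rot: [-1.71, -0.417, -1.24]
wrist_force: [-0.5, 0.3, 0.1]
opening: 0.461
t: 57.3
eef_pos: [0.4229, 0.0002, 0.2966]
tool_rot: [-1.579, 0.013, -1.044]
wrist_force: [-0.3, -0.2, -0.0]
opening: 0.461
n 15 dist mm 178.0 ang 66.5 rot/row [ 0.   -0.74 -0.01]
0.07,0.59,0.05
0.08,0.59,0.04
0.08,0.59,0.04
0.08,0.59,0.03
0.08,0.59,0.03
0.08,0.59,0.02
0.08,0.59,0.01
0.08,0.59,0.01
0.08,0.59,0
0.08,0.59,-0.01
0.08,0.59,-0.01
0.08,0.59,-0.02
0.08,0.59,-0.03
0.07,0.59,-0.03
0.07,0.59,-0.04
```

View pics/s26.png

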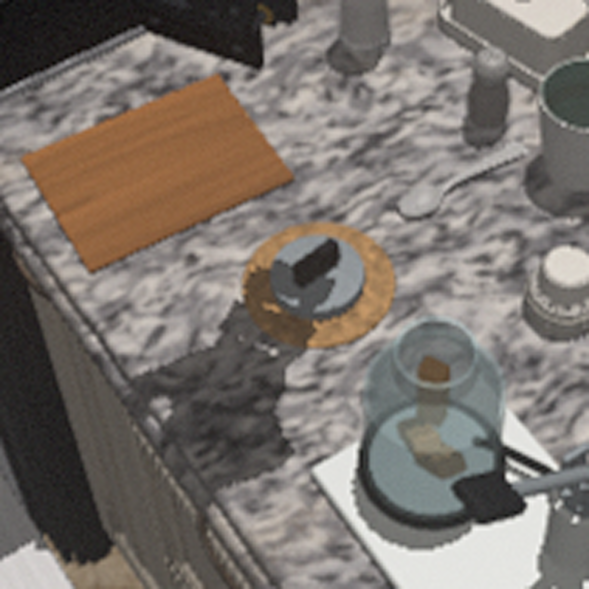

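View pics/t26.png

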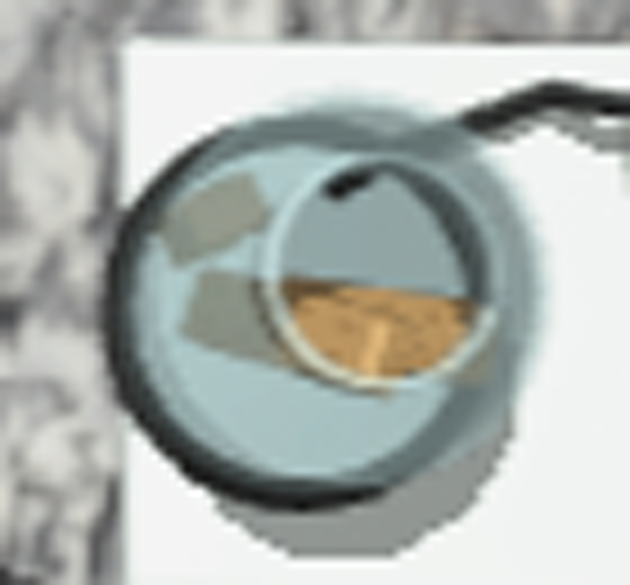

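The board is empty and all three biscuits sit low in the jar. The lid is untouched on the mat, so I'll fetch it.

```bash
python3 -m pendant '[0.07,0.59,0.05,0,-0.74,-0.01,0.08,0.59,0.04,0,-0.74,-0.01,0.08,0.59,0.04,0,-0.74,-0.01,0.08,0.59,0.03,0,-0.74,-0.01,0.08,0.59,0.03,0,-0.74,-0.01]' 45 && python3 -m pendant '[0.08,0.59,0.02,0,-0.74,-0.01,0.08,0.59,0.01,0,-0.74,-0.01,0.08,0.59,0.01,0,-0.74,-0.01,0.08,0.59,0,0,-0.74,-0.01,0.08,0.59,-0.01,0,-0.74,-0.01]' && python3 -m pendant '[0.08,0.59,-0.01,0,-0.74,-0.01,0.08,0.59,-0.02,0,-0.74,-0.01,0.08,0.59,-0.03,0,-0.74,-0.01,0.07,0.59,-0.03,0,-0.74,-0.01,0.07,0.59,-0.04,0,-0.74,-0.01]';  python3 plan.py 444.8 -11.5 60 6.5 0 5
```

```text
t: 58.02
eef_pos: [0.4302, -0.004, 0.2368]
tool_rot: [-1.578, 0.008, -0.656]
wrist_force: [0.3, -0.9, -0.5]
opening: 0.514
t: 58.65
eef_pos: [0.4373, -0.0073, 0.1778]
tool_rot: [-1.575, 0.004, -0.268]
wrist_force: [-0.0, -0.6, 0.1]
opening: 0.517
t: 59.28
eef_pos: [0.4445, -0.0109, 0.1188]
tool_rot: [-1.574, 0.001, 0.12]
wrist_force: [-0.2, -0.5, 0.2]
opening: 0.516
n 5 dist mm 58.8 ang 0.4 rot/row [ 0.01  0.01 -0.  ]
shift/row 0,0.59,0 x 5
```

```bash
python3 -m pendant '[0,0.65,0,0.01,0.01,0,0,0.65,0,0.01,0.01,0,0,0.65,0,0.01,0.01,0,0,0.65,0,0,0.01,0,0,0.6,-0.03,0,0.01,0]'; python3 plan.py 444.8 -11.5 24 6.5 0 5; python3 -c "
from h import *
s=snap('scene','s27.png',(170,150,310,290),4)"
```

```text
t: 59.9
eef_pos: [0.4448, -0.0116, 0.0543]
tool_rot: [-1.57, 0.0, 0.112]
wrist_force: [-0.0, -1.3, -0.2]
opening: 0.517
n 5 dist mm 30.3 ang 0.1 rot/row [-0. -0. -0.]
shift/row 0,0.3,0 x 5
```

View pics/s27.png

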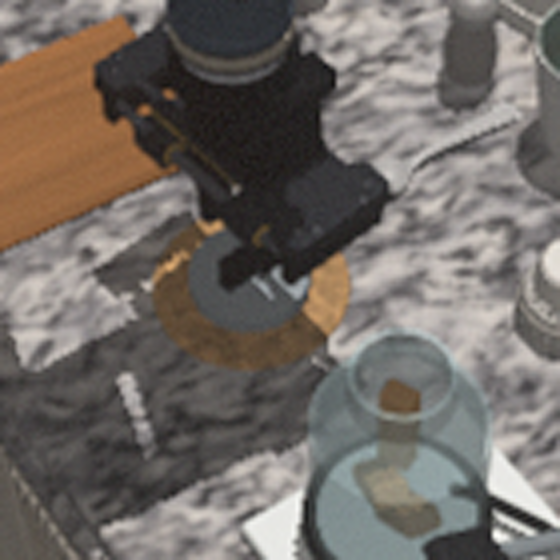

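```bash
python3 -m pendant '[0,0.3,0,0,0,0,0,0.3,0,0,0,0,0,0.3,0,0,0,0,0,0.3,0,0,0,0,0,0.3,0,0,0,0]' && python3 -m pendant '[0,0,0,0,0,0,0,0,0,0,0,0,0,0,0,0,0,0,0,0,0,0,0,0,0,0,0,0,0,0]' 0 40 && python3 -m pendant '[0,-1,0,0,0,0,0,-1,0,0,0,0,0,-1,0,0,0,0,0,-1,0,0,0,0,0,-1,0,0,0,0]' && python3 -m pendant '[0,-1,0,0,0,0,0,-1,0,0,0,0,0,-1,0,0,0,0,0,-1,0,0,0,0,0,-1,0,0,0,0]';  python3 plan.py 417 -207 230 6.5 0 10
```

```text
t: 60.58
eef_pos: [0.4449, -0.0115, 0.0249]
tool_rot: [-1.57, 0.0, 0.112]
wrist_force: [-0.6, 0.5, 0.3]
opening: 0.517
t: 61.2
eef_pos: [0.445, -0.0116, 0.0254]
tool_rot: [-1.57, -0.0, 0.112]
wrist_force: [0.2, -0.9, 1.0]
opening: 0.134
t: 61.82
eef_pos: [0.4445, -0.0115, 0.1258]
tool_rot: [-1.57, 0.001, 0.112]
wrist_force: [-0.1, -0.2, -0.4]
opening: 0.139
t: 62.45
eef_pos: [0.4443, -0.0115, 0.2257]
tool_rot: [-1.57, 0.001, 0.112]
wrist_force: [0.3, -0.2, -2.1]
opening: 0.135
n 10 dist mm 197.4 ang 0.1 rot/row [-0. -0. -0.]
shift/row -0.24,-0.02,-0.96 x 10
```

```bash
python3 -m pendant '[-0.24,-0.02,-0.96,0,0,0,-0.24,-0.02,-0.96,0,0,0,-0.24,-0.02,-0.96,0,0,0,-0.24,-0.02,-0.96,0,0,0,-0.24,-0.02,-0.96,0,0,0]' && python3 -m pendant '[-0.24,-0.02,-0.96,0,0,0,-0.24,-0.02,-0.96,0,0,0,-0.24,-0.02,-0.96,0,0,0,-0.24,-0.02,-0.96,0,0,0,-0.24,-0.02,-0.96,0,0,0]' && python3 -m pendant '[0,0,0,0,0,0,0,0,0,0,0,0,0,0,0,0,0,0,0,0,0,0,0,0,0,0,0,0,0,0]';  python3 plan.py 417 -207 200 6.5 0 5; python3 -c "
from h import *
s=snap('scene','s28.png',(200,150,340,290),4)"
```

```text
t: 63.08
eef_pos: [0.4311, -0.1101, 0.2269]
tool_rot: [-1.569, 0.001, 0.112]
wrist_force: [-0.1, -0.2, -0.4]
opening: 0.133
t: 63.7
eef_pos: [0.4181, -0.2083, 0.2288]
tool_rot: [-1.569, 0.001, 0.112]
wrist_force: [0.1, 0.1, -1.5]
opening: 0.131
t: 64.32
eef_pos: [0.4187, -0.2075, 0.2291]
tool_rot: [-1.57, 0.0, 0.112]
wrist_force: [0.5, -0.5, -1.1]
opening: 0.135
n 5 dist mm 29.1 ang 0.1 rot/row [-0. -0. -0.]
shift/row -0.02,0.29,0.01 x 5
```

View pics/s28.png

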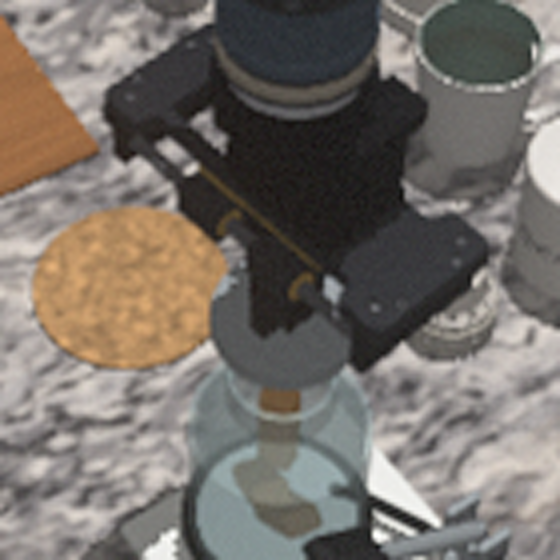

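The lid is held level over the neck. I'll go down to the rim gently.

```bash
python3 -m pendant '[-0.02,0.4,0,0,0,0,-0.02,0.4,0,0,0,0,-0.02,0.4,0,0,0,0,-0.02,0.3,0,0,0,0,0,0.3,0,0,0,0]' && python3 -m pendant '[0,0.15,0,0,0,0,0,0.15,0,0,0,0,0,0.15,0,0,0,0,0,0.1,0,0,0,0,0,0.1,0,0,0,0]'
```

```text
t: 65.0
eef_pos: [0.4169, -0.208, 0.1925]
tool_rot: [-1.57, 0.0, 0.112]
wrist_force: [0.1, -0.2, -0.8]
opening: 0.135
t: 65.62
eef_pos: [0.4171, -0.2081, 0.1803]
tool_rot: [-1.57, 0.0, 0.112]
wrist_force: [-3.0, 1.6, 17.3]
opening: 0.138
```

Contact came at TCP z = 0.180 (17 N), which matches a seated lid. A skirt caught on the rim would have stopped about 8 mm higher. I'll ease off, release and look.

```bash
python3 -m pendant '[0,-0.04,0,0,0,0,0,0,0,0,0,0,0,0,0,0,0,0,0,0,0,0,0,0,0,0,0,0,0,0]' && python3 -m pendant '[0,0,0,0,0,0,0,0,0,0,0,0,0,0,0,0,0,0,0,0,0,0,0,0,0,0,0,0,0,0]' 40 && python3 -m pendant '[0,-0.6,0,0,0,0,0,-1,0,0,0,0,0,-1,0,0,0,0,0,-1,0,0,0,0,0,-1,0,0,0,0]' && python3 -m pendant '[0,0,1,0,0,0,0,0,1,0,0,0,0,0,1,0,0,0,0,0,1,0,0,0,0,0,1,0,0,0]' 0 && python3 -m pendant '[0,0,1,0,0,0,0,0,1,0,0,0,0,0,1,0,0,0,0,0,1,0,0,0,0,0,1,0,0,0]' && python3 -c "
from h import *
s=snap('scene','s29.png',(220,190,330,320),4.5)
s=snap('top','t29.png',(285,175,400,260),6)"
```

```text
t: 66.25
eef_pos: [0.417, -0.208, 0.1808]
tool_rot: [-1.57, 0.0, 0.112]
wrist_force: [-0.4, 0.4, -1.0]
opening: 0.134
t: 66.88
eef_pos: [0.417, -0.208, 0.1808]
tool_rot: [-1.57, 0.0, 0.112]
wrist_force: [0.3, -0.9, -0.5]
opening: 0.457
t: 67.5
eef_pos: [0.4171, -0.2081, 0.2744]
tool_rot: [-1.571, -0.001, 0.112]
wrist_force: [1.1, -0.9, 0.6]
opening: 0.46
t: 68.12
eef_pos: [0.4054, -0.1069, 0.2725]
tool_rot: [-1.569, 0.001, 0.112]
wrist_force: [0.5, -0.2, -0.3]
opening: 0.031
t: 68.75
eef_pos: [0.394, -0.0077, 0.2727]
tool_rot: [-1.57, 0.001, 0.112]
wrist_force: [-0.5, 0.3, 0.0]
opening: 0.001
```

View pics/s29.png

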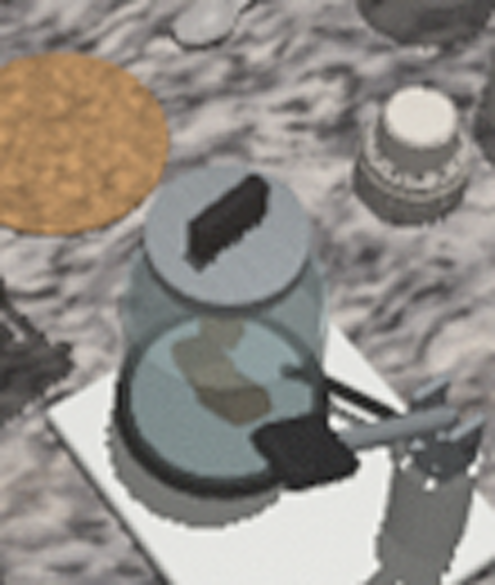

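View pics/t29.png

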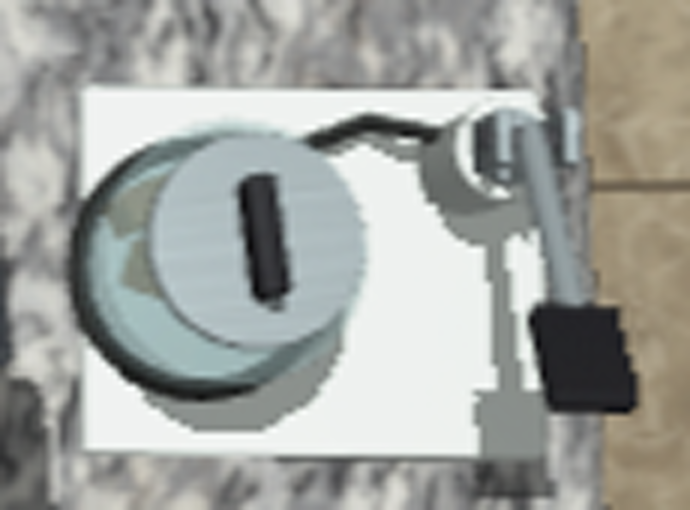

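The lid looks the same as it did at the start, flat and centred. For the pump I'll plan a closed-finger press, with the gripper yawed so its body clears the lid and the post.

```bash
python3 - <<'E'
from ik import *
for p in ([.371,-.322,.24],[.371,-.322,.185],[.356,-.322,.12],[.361,-.322,.085]):
    q,c=ik(np.array(p),orient(-130,0),[-.9,.3,1.9,0,.9,-.1]); print(np.round(q,2),c)
E
python3 plan.py 371 -322 245 -130 0 25; python3 -c "
from h import *
s=monitor.state();print(s['joint_pos'],s['opening'])"
```

```text
[-0.94  0.33  1.74 -0.    1.08 -0.24] 1.6553627348796832e-20
[-0.94  0.4   1.8  -0.    0.94 -0.24] 2.8925734728191405e-24
[-0.97  0.5   1.89 -0.    0.75 -0.27] 1.145475259587203e-21
[-0.96  0.57  1.9  -0.    0.67 -0.26] 3.0989175770162815e-30
n 25 dist mm 316.9 ang 136.6 rot/row [ 0.    0.91 -0.  ]
-0.12,0.05,-0.62
-0.06,0.05,-0.63
0,0.05,-0.63
0.06,0.05,-0.63
0.12,0.05,-0.62
0.18,0.05,-0.6
0.24,0.05,-0.58
0.29,0.05,-0.56
0.34,0.05,-0.53
0.39,0.05,-0.49
0.44,0.05,-0.45
0.48,0.05,-0.41
0.52,0.05,-0.36
0.55,0.05,-0.31
0.58,0.05,-0.26
0.6,0.05,-0.2
0.61,0.05,-0.14
0.63,0.05,-0.09
0.63,0.05,-0.03
0.63,0.05,0.03
0.62,0.05,0.09
0.61,0.05,0.15
0.6,0.06,0.21
0.57,0.06,0.27
0.54,0.06,0.32
[-3.05014795e-01  1.36612159e-01  1.90248469e+00  1.29094285e-03
  1.10471480e+00 -1.99129937e+00] 0.005179853766409386
```

```bash
python3 -m pendant '[-0.12,0,-0.62,0,0.91,0,-0.06,0,-0.63,0,0.91,0,0,0,-0.63,0,0.91,0,0.06,0,-0.63,0,0.91,0,0.12,0,-0.62,0,0.91,0]' && python3 -m pendant '[0.18,0,-0.6,0,0.91,0,0.24,0,-0.58,0,0.91,0,0.29,0,-0.56,0,0.91,0,0.34,0,-0.53,0,0.91,0,0.39,0,-0.49,0,0.91,0]' && python3 -m pendant '[0.44,0,-0.45,0,0.91,0,0.48,0,-0.41,0,0.91,0,0.52,0,-0.36,0,0.91,0,0.55,0,-0.31,0,0.91,0,0.58,0,-0.26,0,0.91,0]' && python3 -m pendant '[0.6,0,-0.2,0,0.91,0,0.61,0,-0.14,0,0.91,0,0.63,0,-0.09,0,0.91,0,0.63,0,-0.03,0,0.91,0,0.63,0,0.03,0,0.91,0]' && python3 -m pendant '[0.62,0.05,0.09,0,0.91,0,0.61,0.05,0.15,0,0.91,0,0.6,0.05,0.21,0,0.91,0,0.57,0.05,0.27,0,0.91,0,0.54,0.05,0.32,0,0.91,0]'; python3 plan.py 371 -322 205 -130 0 5; python3 -c "
from h import *
s=snap('scene','s30.png',(200,150,340,330),3.3)"
```

```text
t: 69.47
eef_pos: [0.3896, -0.073, 0.2728]
tool_rot: [-1.57, 0.001, -0.368]
wrist_force: [-0.0, 0.2, -0.8]
opening: 0.005
t: 70.1
eef_pos: [0.3849, -0.1356, 0.2727]
tool_rot: [-1.571, 0.001, -0.844]
wrist_force: [-0.4, -0.5, -0.6]
opening: 0.005
t: 70.72
eef_pos: [0.3805, -0.1987, 0.2726]
tool_rot: [-1.571, 0.001, -1.321]
wrist_force: [-0.3, 0.5, 0.7]
opening: 0.007
t: 71.35
eef_pos: [0.3757, -0.2616, 0.2725]
tool_rot: [-1.572, 0.001, -1.797]
wrist_force: [-0.3, -0.2, -0.0]
opening: 0.002
t: 71.97
eef_pos: [0.371, -0.3244, 0.2674]
tool_rot: [-1.572, 0.0, -2.274]
wrist_force: [-0.2, -0.6, 1.0]
opening: 0.006
n 5 dist mm 62.5 ang 0.3 rot/row [ 0.   -0.01 -0.  ]
shift/row -0.02,0.62,-0.01 x 5
```

View pics/s30.png

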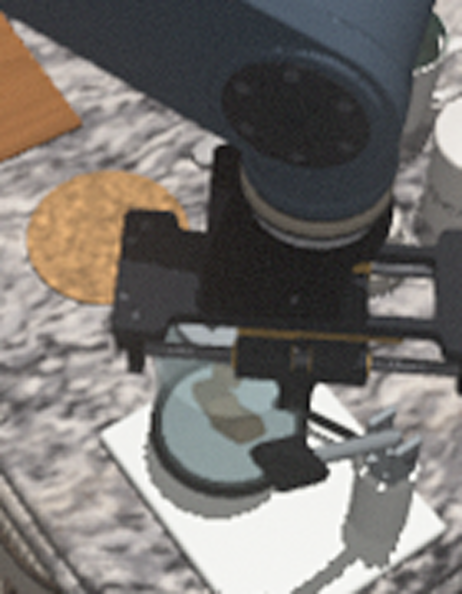

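The closed fingertips are above the pad at about (290,465). Down to it.

```bash
python3 -m pendant '[-0.02,0.62,-0.01,0,0,0,-0.02,0.62,-0.01,0,0,0,-0.02,0.62,-0.01,0,0,0,-0.02,0.62,-0.01,0,0,0,-0.02,0.62,-0.01,0,0,0]' && python3 -m pendant '[0.06,0.4,-0.08,0,0,0,0.06,0.4,-0.08,0,0,0,0.06,0.4,-0.08,0,0,0,0.06,0.4,-0.08,0,0,0,0.06,0.4,-0.08,0,0,0]'; python3 -c "
from h import *
s=snap('scene','s31.png',(200,170,340,330),3.6)"
```

```text
t: 72.65
eef_pos: [0.3718, -0.3212, 0.2048]
tool_rot: [-1.572, 0.001, -2.27]
wrist_force: [0.6, -0.8, 0.6]
opening: 0.009
t: 73.28
eef_pos: [0.3618, -0.3213, 0.1655]
tool_rot: [-1.571, 0.0, -2.271]
wrist_force: [0.2, -0.0, 2.1]
opening: 0.007
```

View pics/s31.png

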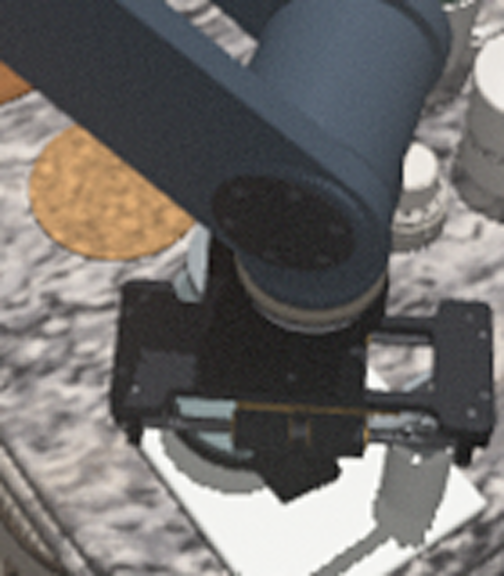

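Contact, about 2 N. I'll press on along the arc.

```bash
python3 -m pendant '[0.04,0.45,-0.05,0,0,0,0.04,0.45,-0.05,0,0,0,0.04,0.45,-0.05,0,0,0,0.03,0.45,-0.03,0,0,0,0.02,0.45,-0.02,0,0,0]' && python3 -m pendant '[0,0.35,0,0,0,0,0,0.3,0,0,0,0,-0.02,0.3,0.02,0,0,0,-0.02,0.2,0.02,0,0,0,-0.02,0.15,0.02,0,0,0]'
```

```text
t: 73.95
eef_pos: [0.3563, -0.3208, 0.1201]
tool_rot: [-1.572, 0.001, -2.271]
wrist_force: [-1.8, -0.4, 5.2]
opening: 0.005
t: 74.58
eef_pos: [0.3593, -0.321, 0.0947]
tool_rot: [-1.569, 0.001, -2.271]
wrist_force: [0.8, -0.1, 5.9]
opening: 0.001
```

```bash
python3 -m pendant '[0,0.06,0,0,0,0,0,0.06,0,0,0,0,0,0.06,0,0,0,0,0,0.06,0,0,0,0,0,0.06,0,0,0,0]'; python3 -m pendant '[0,0,0,0,0,0,0,0,0,0,0,0,0,0,0,0,0,0,0,0,0,0,0,0,0,0,0,0,0,0]'
```

```text
t: 75.2
eef_pos: [0.3602, -0.3212, 0.091]
tool_rot: [-1.567, 0.002, -2.272]
wrist_force: [-0.4, 3.9, 30.2]
opening: 0.004
t: 75.82
eef_pos: [0.3602, -0.3212, 0.0912]
tool_rot: [-1.566, 0.001, -2.272]
wrist_force: [0.3, 4.3, 25.8]
opening: 0.005
```

The stop is reached: 26 to 30 N at TCP z = 0.091, right where I predicted. It was held for over 0.6 s. Now straight up to let it spring back.

```bash
python3 -m pendant '[0,-0.8,0,0,0,0,0,-0.9,0,0,0,0,0,-0.9,0,0,0,0,0,-0.9,0,0,0,0,0,-0.9,0,0,0,0]' && python3 -m pendant '[0,-1,0,0,0,0,0,-1,0,0,0,0,0,-1,0,0,0,0,0,-1,0,0,0,0,0,-1,0,0,0,0]' && python3 plan.py 400 0 290 -130 0 20
```

```text
t: 76.45
eef_pos: [0.3594, -0.3208, 0.177]
tool_rot: [-1.57, 0.002, -2.271]
wrist_force: [1.3, -0.8, 1.1]
opening: 0.004
t: 77.08
eef_pos: [0.3587, -0.3203, 0.2766]
tool_rot: [-1.572, 0.002, -2.271]
wrist_force: [0.6, 0.0, -0.5]
opening: 0.007
n 20 dist mm 323.3 ang 0.2 rot/row [ 0. -0. -0.]
shift/row -0.68,-0.03,-0.44 x 20
```

```bash
python3 -m pendant '[-0.68,-0.05,-0.44,0,0,0,-0.68,-0.05,-0.44,0,0,0,-0.68,-0.05,-0.44,0,0,0,-0.68,-0.05,-0.44,0,0,0,-0.68,-0.05,-0.44,0,0,0]' && python3 -m pendant '[-0.68,0,-0.44,0,0,0,-0.68,0,-0.44,0,0,0,-0.68,0,-0.44,0,0,0,-0.68,0,-0.44,0,0,0,-0.68,0,-0.44,0,0,0]' && python3 -m pendant '[-0.68,0,-0.44,0,0,0,-0.68,0,-0.44,0,0,0,-0.68,0,-0.44,0,0,0,-0.68,0,-0.44,0,0,0,-0.68,0,-0.44,0,0,0]' && python3 -m pendant '[0,0,0,0,0,0,0,0,0,0,0,0,0,0,0,0,0,0,0,0,0,0,0,0,0,0,0,0,0,0]' && python3 -c "
from h import *
s=snap('scene','s32.png',(215,215,345,350),4.4)
t=snap('top','t32.png',(285,175,400,260),6)
def px(c,off,k): return ((c[0]+.5)/k-.5+off[0],(c[1]+.5)/k-.5+off[1])
snap('scene','s32f.png')
"
```

```text
t: 77.7
eef_pos: [0.3684, -0.2391, 0.2816]
tool_rot: [-1.572, 0.001, -2.27]
wrist_force: [0.6, -0.9, 0.0]
opening: 0.005
t: 78.32
eef_pos: [0.3786, -0.1591, 0.2819]
tool_rot: [-1.572, 0.001, -2.271]
wrist_force: [0.1, -0.1, -0.1]
opening: 0.002
t: 78.95
eef_pos: [0.3887, -0.0788, 0.282]
tool_rot: [-1.571, 0.001, -2.271]
wrist_force: [-0.1, -0.3, -0.4]
opening: 0.007
t: 79.58
eef_pos: [0.3886, -0.0801, 0.2819]
tool_rot: [-1.572, 0.0, -2.271]
wrist_force: [0.1, -0.6, -0.6]
opening: 0.003
```

View pics/s32.png

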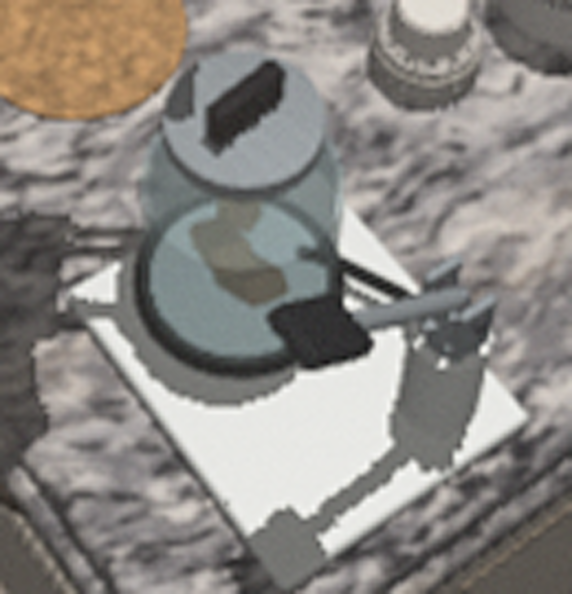

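View pics/t32.png

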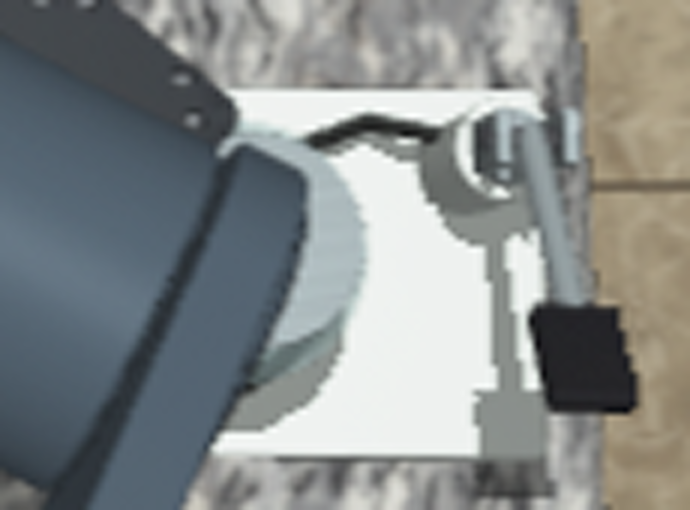

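View pics/s32f.png

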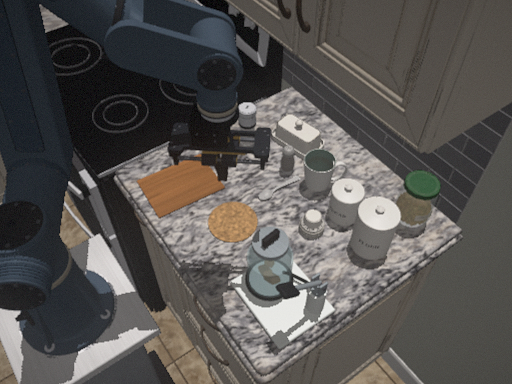

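The pad is back at its starting pixels, (320,332) in the scene crop and (582,358) in the top crop, so the lever is fully up. The lid is flat on the jar, the biscuits are inside, the bystander items are in their original places, and the arm touches nothing. I'll hand the job in.

```bash
python3 -c "
from rig import workorder
print(workorder.hand_in())"
```

```text
the job is handed in; nothing more can be done
None
```

The job is handed in at about 80 s of the 210 s allowed. The hand-in gives no verdict.

- **Lid off:** I tipped the lid about 0.19 rad at one edge, lifted it off and laid it handle up on the cork mat.
- **Biscuits:** There were three shortbread fingers on the board. I fed each one upright through the neck and dropped it into the jar.
- **Lid back:** Contact at a TCP height of 0.180 m matches a fully seated lid. In both views after release it looked the same as at the start, flat and centred.
- **Pump:** I pressed the lever to its stop, about 26–30 N at the predicted height and held for over 0.6 s. In the last pictures the pad is back at its starting pixels.

**Last checks:**
- The board is empty, with three biscuits low in the jar.
- The timer, shaker, spoon and grinder look unmoved, and the arm is clear of everything.
- In the last top view the arm partly hid the lid. The full top check of the lid is therefore from before the lever press; the last scene view still shows it seated.

**What went wrong:**
- **Joint limit:** Carrying the first biscuit, joint 4 hit its limit just short of the jar. I re-aimed the wrist and it went in.
- **Moved biscuit:** The first biscuit, already in the jar, was later found standing against the wall, knocked while the robot was away. It stayed well below the rim.

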